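Set the film edge guide for round cakes and zero the length counter

ROBOT

A 6-joint arm with a two-finger parallel gripper is mounted at the origin on a cart in front of the work surface, level with it; the furniture and walls round the work are solid. World frame = base frame: x ahead of the robot, y to its left, z up, the work surface at z = 0. Lengths are in mm, angles in rad, forces in N, time in s.
With the tool pointing down it reaches from about 400 to 925 mm from the base axis. Payload 12.5 kg.
Tool frame: the origin (TCP) lies at the very end of the fingers, on their centre line; the grasp point (between the pads) lies 19 mm behind it; y points along the fingers, z is the direction in which the jaws open and shut, and the axes are right-handed (so a half turn about y gives the same grasp; the last joint's range is limited). The gripper opens to 95 mm and grips with 3 to 60 N. Pads are 20 mm wide; open, the fingers measure 119 mm over their backs; the gripper's body (75 mm by 180 mm) begins 59 mm behind the grasp point.
Start: joints at [-1.33, 0.491, 1.559, -0, 1.092, -0.106], TCP at [212.455, -587.801, 214.661] pointing down, gripper open.
Joint ranges: [-3.1, 3.1], [-0.84, 2.19], [0.05, 2.79], [-1.13, 4.28], [0.06, 2.93], [-2.69, 2.69]. Speed limits (rad/s): [2.22, 2.22, 2.79, 3.14, 3.14, 3.14].

INTERFACE

Orientations are given as [roll, pitch, yaw] about the fixed x, y, z axes, in that order (R = Rz(yaw) Ry(pitch) Rx(roll)).
In Python, from cell import env, optics gives the robot as it stands.
- The arm moves only by the tool drive_tool, never from a script. Its argument "steps" is a list of rows, each an object with "slide": the shift along the tool's x, y, z in m, a list of three; "dr": the turn, a rotation vector about the tool's x, y, z in rad, a list of three; "fingers": the finger opening in m, from 0 to 0.0951. A call has 1 to 5 rows; each row is the pose to reach, as a shift and turn from the pose commanded when the call began, along the tool's axes at that moment; what a row does not reach only later rows make up. A row lasts 1/12 s, in which the tool goes at most 41.7 mm and 7.16 degrees, less where a joint would pass 70% of its speed; a pose out of reach is approached as far as the arm can. A call with a gripper value outside its range is refused whole. The fingers move at their own pace and stop on an object; the grip force is fixed at half the most. Time passes only in rows, so rows that repeat a pose let the fingers close. It gives the time, the measured TCP pose, the force and the opening at its end, in the units of the state.
- env.state(): the state, without advancing time (a new reading comes with each control period).
- optics.read_camera(name): name is "side" or "top" or "wrist"; returns the picture (384x512x3 uint8, red, green, blue); there is no depth.
- optics.camera_model(name): a dict with "mtx" (3x3 intrinsics, pixels), "R" (3x3) and "t" (3): a world point X has camera coordinates R X + t. Camera axes: x right, y down, z forward; pixel columns grow to the right and rows downward; lengths in mm; the calibration is good to about 2 mm. The wrist camera is an equidistant fisheye: a pixel r from the principal point sees the ray r / f radians off the axis. A picture is of the moment at which its call begins: read the wrist's pose just before it. camera_model takes no time and is no camera call; for the wrist camera it gives the pose at the moment of the call.
- env.job_done(): hands the job in, once; it reports no verdict.
The state is a dict: "t": time; "joints": joint angles; "qvel": joint speeds; "tau": joint torques, N m; "eef_pos": TCP position; "tcp_rot": TCP orientation; "ft_force": force on the tool from outside, world axes, zero at the start; "moment": the same for the moment, N m; "opening": opening from 0.0 (shut) to 1.0 (fully open).
Only numpy, scipy, OpenCV 4.12 (cv2) and the standard library are available. Lean on these libraries where they do the work, as an engineer would, in place of code of your own. Each camera call takes 0.05 s, during which the arm holds its last target.

TASK

Get the film stand ready for the round moon cakes: free the edge guide by squeezing its latch, slide it along its bar to the notch marked by the round tag and leave the latch fully home in that notch, and turn the length counter's knob all the way back to its zero stop. Do not touch the film roll that hangs over the bar, and leave the standing cake press and the loose cake in front where they are.

Things in the scene. Friction and masses are not known exactly. Their poses are not given: they have to be found in the camera images.
- unwinder: Film stand fixed on the bench: 190x450 mm grey base, origin under it. Its x points away from the operator, y left along the bar, z up. The steel guide bar (16x20 mm) runs along y at x 0, z 105 mm, between feet 320 mm apart that rise to z 116. Its three notches lie at y -35, 13, 61 mm, each 11 mm wide, 5 deep; right of them is a 46 mm park recess, y -119 to -73.
- film_roll: White film roll, 120 mm diameter, 238 mm long, fixed between two side plates of the stand above and behind the bar: axis parallel to the bar at x 50, z 285 mm of the stand, y -158 to 80. Origin: middle of its right end. A gripper held upright over the guide would hit it; a tool leaning 20 to 50 degrees, body towards the operator, passes in front of it.
- edge_guide_grip (a point): Grip place of the edge guide, an aluminium collar (34x40x36 mm sleeve) on the bar. Site frame: y left along the bar, z up the tabs, which lean 27 degrees to the operator; point is 58 mm up from the bar's axis. Fixed tab: outer face at y -20 mm; black latch tab: outer face at y +25 mm (about +12 squeezed). Both 24 mm wide, 6 to 7 thick, tops at z +20 mm; the sleeve's top is at z -40.
- latch_tooth (a point): Where the latch tooth stands on the edge guide when down: 42 mm left (+y) of edge_guide_grip. The tooth is 8.6 mm wide, so it drops only within about 2 mm of a notch's middle; let go beside one it rides on the bar, and drops in when the guide is pushed on slowly over the notch (push on the fixed tab, to the left); then the guide is blocked.
- edge_guide (a joint): Slide of the edge guide along the bar, m, grows to the left (+y of the stand); starts 0 to 0.034, in the park recess. Takes about 2 N squeezed, 6 to 10 N with the tooth riding on the bar.
- latch (a joint): Squeeze latch, rad: 0 tooth fully down, about 0.2 riding on the bar, 0.3 fully squeezed. A spring shuts it. Pinching the two tabs together along the bar lifts the tooth (about 3 N at first, 6 N fully squeezed at the grip place). While the tooth is down in a notch the guide cannot move.
- tag_round: Disc tag, 36 mm diameter, 4 mm thick aluminium, clipped to the rail in front of the bar with a pointer up to one notch; origin at the disc's middle, y left along the bar. Its middle has the same y (of the stand) as the notch it marks. The tags change places.
- tag_square: Square tag, 34x34 mm, same make, marks another notch (square cakes).
- tag_bar: Narrow upright tag, 14x40 mm, same make, marks another notch (bar cakes).
- knob_grip (a point): Grip place of the length counter's knob, 30 mm out from the sloping face of the black counter box at the left end of the stand. Site z points out of the face along the knob's axis, leaning 25 degrees to the operator; point x lies along the wing, y across it, and turn with the knob. Wing 46 long, 12 thick, top 12 mm above the point; skirt 50 mm diameter, its top 21 mm below the point.
- counter_knob (a joint): Knob angle, rad, 0 at the zero stop (hard), seen from above growing anticlockwise, up to 4.6; starts 2.1 to 3.0, so it is turned back clockwise. Stays where it is left (friction 0.06 Nm).
- press_mould: Standing hand press for cakes, 69 mm diameter, 169 mm tall, to the right of the stand; origin under its foot. A bystander.
- sample_cake: Loose round moon cake, 75 mm diameter, 32 mm tall, on the bench in front of the stand; origin under it. A bystander.

How it is judged (in metres and radians):
At the end, for the whole second after the job is handed in: The latch tooth is fully down (latch below 0.06 rad) in the notch at the round tag (tooth within 5 mm of the tag along the bar) and the counter knob stands at its zero stop (below 0.06 rad) (y of latch_tooth in the frame of tag_round between -0.005 and 0.005 m and value of joint each of latch, counter_knob below 0.06 rad); the robot touches nothing.
It fails at once if The film roll is touched (contact force between any of the fingers, the arm and film_roll above 1 N).
It fails at once if The cake press is knocked (contact force between any of the fingers, the arm and press_mould above 3 N).
It fails at once if The loose cake is moved (distance of sample_cake from where it was at the start of the episode above 0.02 m).
It also fails if it takes over 70 s, if anything falls off the work surface, if the arm or the gripper's body presses on something with over 40 N, if the wrist force passes 120 N, or if a joint passes its speed limit or range.

## Working session

There is one attempt and no reset: what is moved stays moved. The work goes in short steps, Python scripts to look and compute and a tool call to move; the robot and the scene stay as the last step left them, time stands still between calls to the robot, and variables do not carry over. Pictures are saved under pics/ and viewed, and the job is handed in when it is done.

Besides the shell and the picture viewer there is one more tool, called after "Call:" in YAML: its name, and indented under it one key for each argument. drive_tool: Moves the arm, as the interface text tells. Its arguments: {"type":"object","properties":{"steps":{"type":"array","items":{"type":"object","properties":{"slide":{"type":"array","items":{"type":"number"}},"dr":{"type":"array","items":{"type":"number"}},"fingers":{"type":"number"}}}}},"required":["steps"]}

```bash
mkdir -p pics; ls; cat > h.py <<'E'
import sys; sys.path.insert(0,'.')
import numpy as np, cv2
from cell import env, optics
from scipy.spatial.transform import Rotation as Rot
def snap(n,f,crop=None,s=1):
    im=optics.read_camera(n)[:,:,::-1]
    np.save('pics/'+f+'.npy',im)
    save(im,f,crop,s)
    return im
def save(im,f,crop=None,s=1):
    if crop: im=im[crop[1]:crop[3],crop[0]:crop[2]]
    cv2.imwrite('pics/'+f+'.png',cv2.resize(np.ascontiguousarray(im),None,fx=s,fy=s,interpolation=cv2.INTER_CUBIC))
E
python3 - <<'E'
from h import *
print(env.state())
for n in ['side','top','wrist']:
    m=optics.camera_model(n); print(n,m)
    snap(n,n+'0',s=1.5)
E
```

```text
pics
{'t': 0.0, 'joints': array([-1.32959502e+00,  4.91559019e-01,  1.55946583e+00, -9.88885667e-06,
        1.09170308e+00, -1.05596369e-01]), 'qvel': array([ 1.96155405e-03, -8.90899446e-04,  1.63697699e-04, -2.73745889e-04,
        1.80643306e-03,  1.49410911e-05]), 'tau': array([ 1.65268430e-03, -6.12645721e+01, -2.58181679e+01,  6.92602526e-02,
        4.82395291e-02, -1.26359155e-04]), 'eef_pos': array([ 212.39033114, -587.5362186 ,  214.05644543]), 'tcp_rot': array([-1.57192621e+00,  1.10937137e-04, -2.79479048e+00]), 'ft_force': array([ 0.03440968,  0.51481741, -0.00892147]), 'moment': array([ 0.0236146 , -0.02050926, -0.02132705]), 'opening': 1.0023895114492927}
side {'mtx': array([[384.25224644,   0.        , 255.83901478],
       [  0.        , 384.25224644, 191.03354374],
       [  0.        ,   0.        ,   1.        ]]), 'R': array([[-0.8480004 , -0.52939914, -0.0251371 ],
       [-0.21985561,  0.39453178, -0.89219291],
       [ 0.48224354, -0.75105341, -0.45095448]]), 't': array([438.69447365, 273.00711994, 829.17247536])}
top {'mtx': array([[377.85671179,   0.        , 255.77030953],
       [  0.        , 377.85671179, 188.21015783],
       [  0.        ,   0.        ,   1.        ]]), 'R': array([[-0.00850172, -0.99989298,  0.01190588],
       [-0.99256574,  0.0069926 , -0.12150866],
       [ 0.12141241, -0.01285041, -0.99251896]]), 't': array([ -13.69542456,  555.77048448, 1180.621226  ])}
wrist {'mtx': array([[297.31863964,   0.        , 257.62800093],
       [  0.        , 297.31863964, 191.23107794],
       [  0.        ,   0.        ,   1.        ]]), 'R': array([[ 3.39774791e-01, -9.40506777e-01, -3.06419977e-04],
       [-8.98844098e-01, -3.24819269e-01,  2.94230743e-01],
       [-2.76825539e-01, -9.96967655e-02, -9.55734365e-01]]), 't': array([-625.03911425,  -33.52261687,  393.1026118 ])}
```

View pics/side0.png

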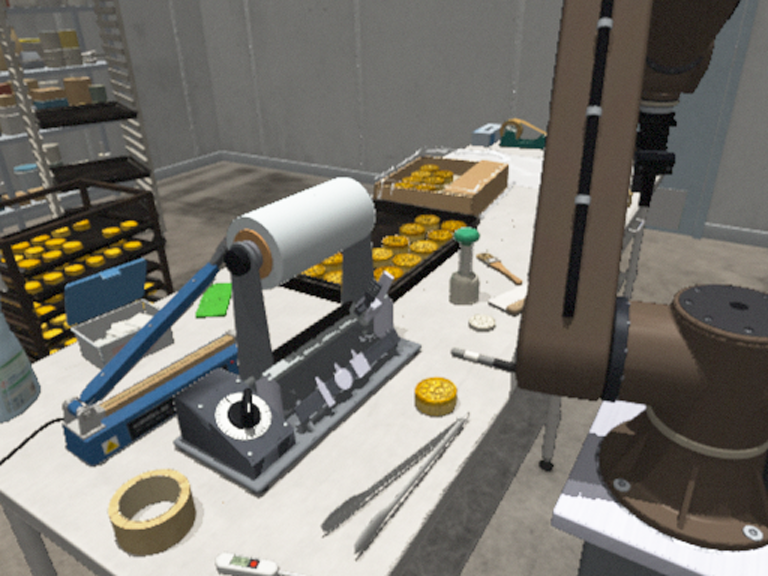

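View pics/top0.png

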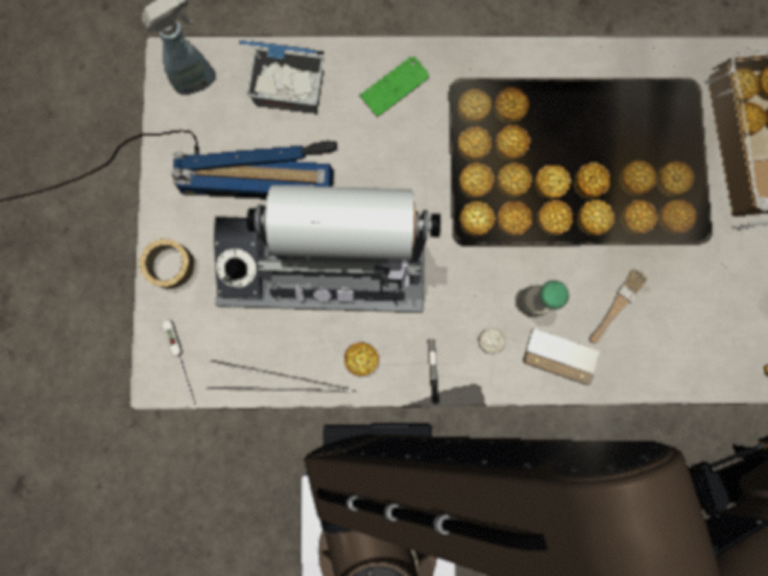

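View pics/wrist0.png

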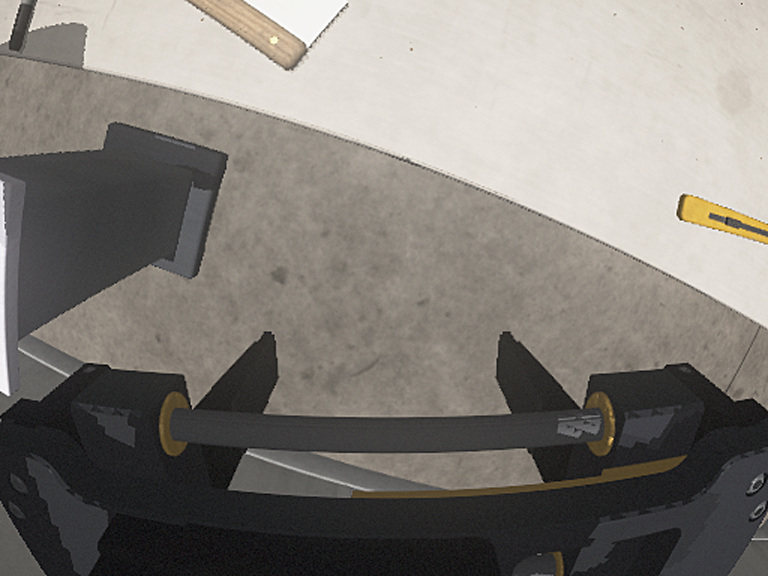

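```bash
python3 - <<'E'
from h import *
im=np.load('pics/top0.npy'); save(im,'topz',(135,110,300,220),4.8)
im=np.load('pics/side0.npy'); save(im,'sidez',(110,170,290,330),4.4); save(im,'sidez2',(180,170,290,280),7)
E
```

```text
(no output)
```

View pics/topz.png

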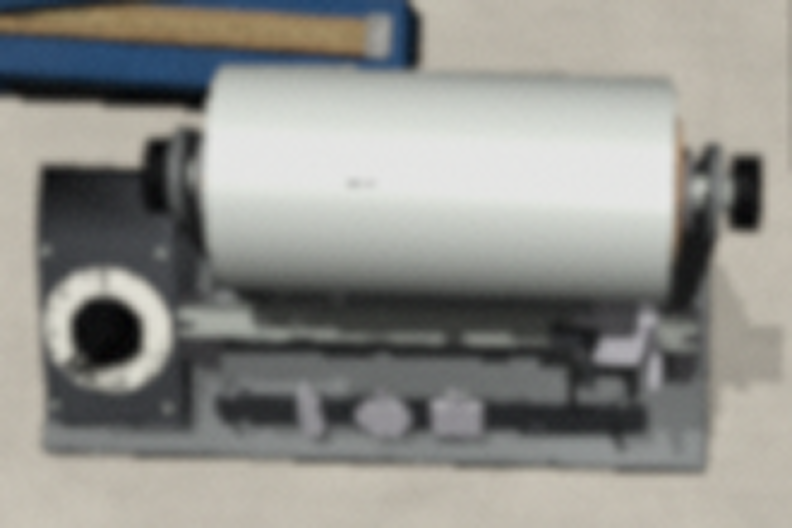

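View pics/sidez.png

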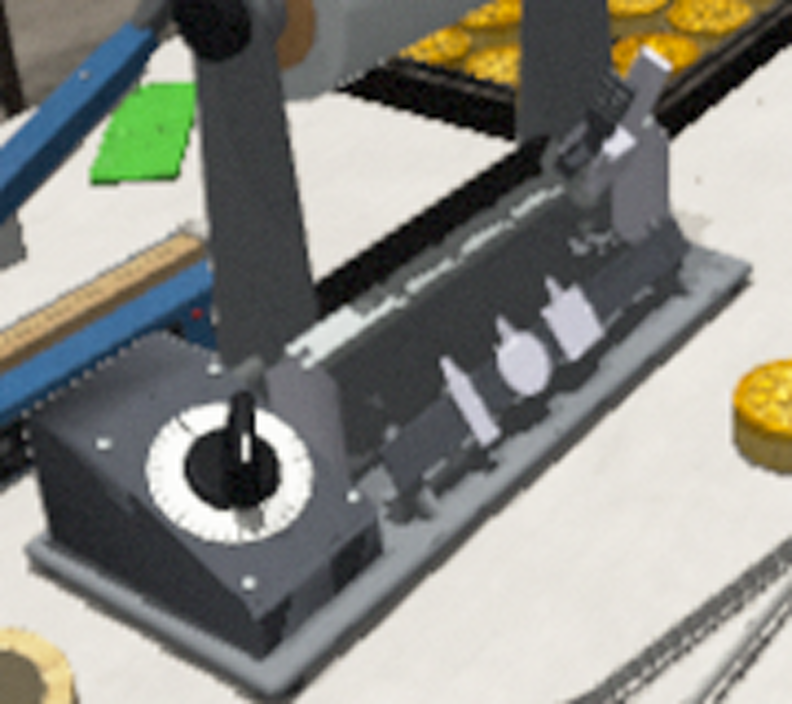

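View pics/sidez2.png

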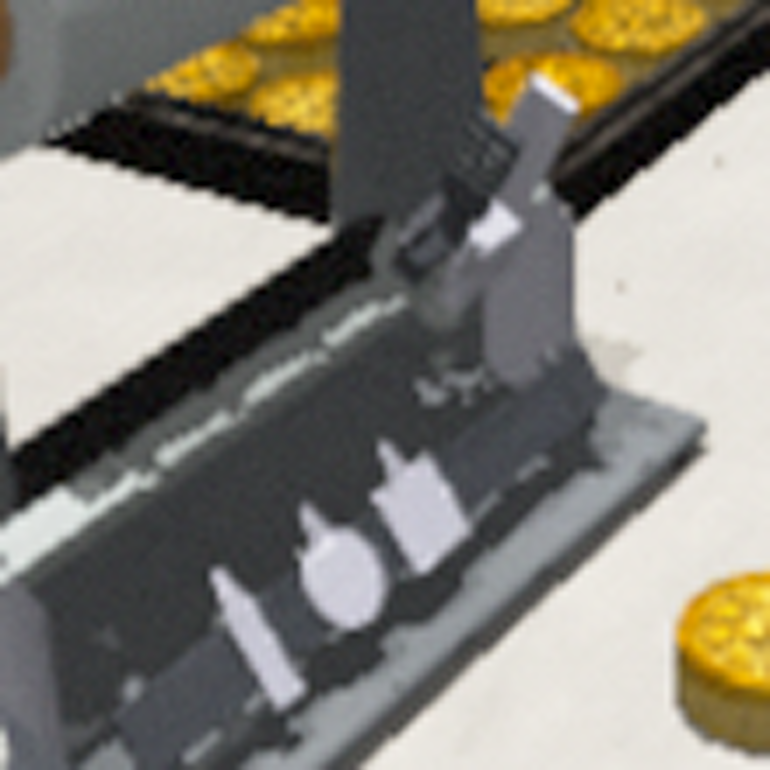

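```bash
cat >> h.py <<'E'
CM={}
def cm(n):
    if n not in CM: CM[n]=optics.camera_model(n)
    return CM[n]
def proj(n,X,m=None):
    m=m or cm(n); c=np.asarray(X)@m['R'].T+m['t']
    K=m['mtx']
    if n=='wrist':
        r=np.linalg.norm(c[...,:2],axis=-1,keepdims=True); th=np.arctan2(r,c[...,2:3]); p=c[...,:2]/np.maximum(r,1e-9)*th
    else: p=c[...,:2]/c[...,2:3]
    return p*K[0,0]+K[:2,2]
def stand(p):
    # p x,y,yaw
    return Rot.from_euler('z',p[2]).as_matrix(),np.array([p[0],p[1],0])
E
cat > fit.py <<'E'
from h import *
from scipy.optimize import least_squares
zt=lambda u,v:(135+u/4.8-.4,110+v/4.8-.4)
zs=lambda u,v:(110+u/4.4-.4,170+v/4.4-.4)
z2=lambda u,v:(180+u/7-.43,170+v/7-.43)
# base bottom corners (x,y,z)
obs=[('top',(-95,225,0),zt(47,452)),('top',(-95,-225,0),zt(705,470)),
('side',(-95,225,0),zs(275,700)),('side',(-95,-225,0),zs(748,280)),('side',(95,225,0),zs(30,568))]
def res(p):
    R,t=stand(p)
    return np.concatenate([proj(n,R@np.array(X)+t)-o for n,X,o in obs])
s=least_squares(res,[600,200,0],x_scale=[100,100,.1]); print(s.x,s.fun.round(1))
R,t=stand(s.x)
def tri(a,b):
    f=lambda X:np.concatenate([proj('top',X)-a,proj('side',X)-b])
    q=least_squares(f,[600,200,100]); return R.T@(q.x-t),q.x,np.abs(q.fun).max()
for nm,a,b in [('round',zt(383,416),z2(343,580)),('bar',zt(310,412),z2(258,640)),('square',zt(457,414),z2(423,515)),
  ('knobtop',zt(106,325),zs(242,410)),('dialc',zt(105,328),zs(230,473)),('fixedtabtop',zt(655,315),z2(553,95)),('rollLeftFrontlow',zt(215,67),zt(0,0))][:-1]:
    print(nm,*[np.round(x,1) for x in tri(a,b)])
print([-cm(n)['R'].T@cm(n)['t'] for n in('top','side')])
E
python3 fit.py
```

```text
[ 5.98303502e+02  1.17002991e+02 -3.31219120e-02] [ 0.6  0.1  0.7 -0.2  0.4  2.1  0.9 -1.1 -1.5 -1.3]
round [-70.1  -6.8  50.9] [528.  112.5  50.9] 0.3
bar [-69.2  40.6  54.1] [530.5 159.9  54.1] 0.3
square [-68.7 -56.2  50. ] [527.8  63.2  50. ] 0.7
knobtop [-24.5 161.8 109.4] [579.2 279.5 109.4] 0.8
dialc [-20.6 171.9  74.7] [583.4 289.5  74.7] 0.5
fixedtabtop [ -28.4 -186.6  162.8] [563.7 -68.6 162.8] 5.3
[array([ 408.18024157,   -2.408778  , 1239.48294201]), array([ 32.17216301, 747.28730453, 628.52156611])]
```

```bash
cat > fit2.py <<'E'
from h import *
from scipy.optimize import least_squares
zt=lambda u,v:(135+u/4.8-.4,110+v/4.8-.4)
zs=lambda u,v:(110+u/4.4-.4,170+v/4.4-.4)
z2=lambda u,v:(180+u/7-.43,170+v/7-.43)
b=[('top',(-95,225,0),zt(47,452)),('top',(-95,-225,0),zt(705,470)),
('side',(-95,225,0),zs(275,700)),('side',(-95,-225,0),zs(748,280)),('side',(95,225,0),zs(30,568))]
T=[(61,zt(310,412),z2(258,640)),(13,zt(383,416),z2(343,580)),(-35,zt(457,414),z2(423,515))]
def res(p):
    R,t=stand(p)
    r=[proj(n,R@(np.array(X)+[0,p[3],0])+t)-o for n,X,o in b]
    for y,a,s in T:
        X=R@np.array([p[4],y,p[5]])+t
        r+=[proj('top',X)-a,proj('side',X)-s]
    return np.concatenate(r)
s=least_squares(res,[600,100,0,20,-70,50],x_scale=[100,100,.1,10,10,10]); print(s.x.round(4),s.fun.round(1))
R,t=stand(s.x); np.save('stand.npy',s.x[:3])
for nm,X in [('roll L top',(50,80,345)),('roll R top',(50,-158,345)),('roll front L',(-10,80,285)),('roll front R',(-10,-158,285))]:
    for n in('top','side'):
        u=proj(n,R@np.array(X)+t); print(nm,n,(u*1.5).round(0))
E
python3 fit2.py
```

```text
[ 5.976006e+02  9.657770e+01 -3.350000e-02  2.042040e+01 -6.929020e+01
  5.171950e+01] [ 0.6  0.   0.7 -0.2  0.3  2.   0.9 -1.1 -1.5 -1.3  0.3  0.4 -0.2  0.8
  0.3 -0.  -0.4 -0.5  0.1  0.8 -0.7 -0.4]
roll L top top [266. 202.]
roll L top side [240. 213.]
roll R top top [413. 206.]
roll R top side [338. 174.]
roll front L top [271. 245.]
roll front L side [274. 259.]
roll front R top [410. 249.]
roll front R side [367. 212.]
```

```bash
cat >> h.py <<'E'
SP=np.load('stand.npy'); SR,ST=stand(SP)
def W(X): return np.asarray(X)@SR.T+ST
LE=np.radians(27)
def up(y,d,dx=0): # point in stand: d up tabs from bar axis, dx across
    return np.array([-d*np.sin(LE)+dx*np.cos(LE),y,105+d*np.cos(LE)+dx*np.sin(LE)])
E
python3 - <<'E'
from h import *
for y in range(-190,-120,8):
    print(y,((proj('side',W(up(y,78)))-[180,170]+.43)*7).round(0),((proj('top',W(up(y,78)))-[135,110]+.4)*4.8).round(0))
print('knob')
c=np.radians(25)
E
```

```text
-190 [563.  48.] [709. 347.]
-182 [552.  55.] [696. 347.]
-174 [541.  63.] [682. 347.]
-166 [530.  70.] [669. 346.]
-158 [518.  77.] [655. 346.]
-150 [507.  85.] [642. 346.]
-142 [495.  92.] [628. 345.]
-134 [484. 100.] [615. 345.]
-126 [472. 108.] [602. 344.]
knob
```

```bash
cat >> h.py <<'E'
def pose(s=None):
    s=s or env.state(); return np.array(s['eef_pos']),Rot.from_euler('xyz',s['tcp_rot']).as_matrix()
def toolR(lean,flip=True,yaw=None,axis=None):
    # lean toward operator in stand frame; flip: tool z=-stand y
    s,c=np.sin(lean),np.cos(lean)
    y=np.array([s,0,-c]); z=np.array([0,-1. if flip else 1.,0]); x=np.cross(y,z)
    return SR@np.stack([x,y,z],1)
def delta(P,R,n=None,pc=None):
    p,r=pc if pc else pose()
    d=r.T@(P-p)/1000; rv=Rot.from_matrix(r.T@R).as_rotvec()
    print('slide',d.round(4),'dr',rv.round(4),'|mm|',np.linalg.norm(d)*1000,'deg',np.degrees(np.linalg.norm(rv)))
E
python3 - <<'E'
from h import *
p,r=pose(); m=optics.camera_model('wrist'); print(r.T@(-m['R'].T@m['t']-p), m['R']@r)
# view pose
R=toolR(np.radians(35)); g=W(up(-150,58))
for back in (60,120): 
  P=g+R@np.array([0,19-back,0]); print(P); delta(P,R)
for n in('side','top'):
  print(n,((proj(n,W([[0,170,115],[0,-200,115],[0,0,115]])))*1.5).round(0))
E
```

```text
[ -83.54239611 -171.24822801    0.20746923] [[ 9.31127164e-05 -6.56518370e-04  9.99999780e-01]
 [ 9.55710997e-01 -2.94306660e-01 -2.82206638e-04]
 [ 2.94306781e-01  9.55710813e-01  6.00038134e-04]]
[542.76379868 -51.67126316 190.26361222]
slide [-0.4929  0.0243 -0.3918] dr [0.1169 0.368  0.6035] |mm| 630.0570988308037 deg 41.049517479839686
[508.3684641  -50.52030634 239.41273488]
slide [-0.4609 -0.0249 -0.4046] dr [0.1169 0.368  0.6035] |mm| 613.78014404133 deg 41.049517479839686
side [[240. 381.]
 [378. 286.]
 [313. 331.]]
top [[242. 255.]
 [426. 260.]
 [327. 257.]]
```

```bash
python3 - <<'E'
from h import *
a=np.linspace(0,2*np.pi,200)
for y in(80,-158):
  c=np.stack([50+60*np.cos(a),0*a+y,285+60*np.sin(a)],1)
  u=(proj('top',W(c))-[135,110]+.4)*4.8; print('top',y,u.min(0).round(),u.max(0).round())
  u=(proj('side',W(c)))*1.5; print('side',y,u.min(0).round(),u.max(0).round())
im=np.load('pics/side0.npy'); save(im,'sz3',(140,110,270,230),6)
E
```

```text
top 80 [204.  35.] [247. 260.]
side 80 [218. 213.] [274. 287.]
top -158 [663.  47.] [677. 272.]
side -158 [315. 174.] [367. 237.]
```

View pics/sz3.png

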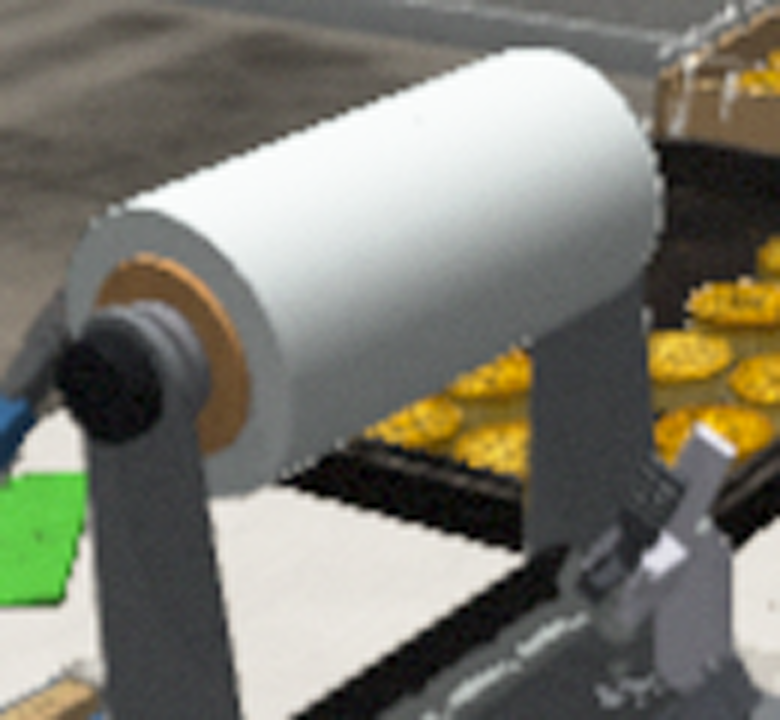

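```bash
cat > fit3.py <<'E'
exec(open('fit2.py').read().split('def res')[0])
a=np.linspace(0,2*np.pi,400)
circ=lambda y:np.stack([50+60*np.cos(a),0*a+y,285+60*np.sin(a)],1)
def res(p):
    R,t=stand(p)
    r=[proj(n,R@(np.array(X)+[p[6],p[3],0])+t)-o for n,X,o in b]
    for y,aa,s in T:
        X=R@np.array([p[4],y,p[5]])+t
        r+=[proj('top',X)-aa,proj('side',X)-s]
    f=lambda n,y:proj(n,circ(y)@R.T+t)
    u=f('top',80); r+=[[u[:,0].min()-zt(205,0)[0],u[:,1].min()-zt(0,67)[1],u[:,1].max()-zt(0,285)[1]]]
    u=f('top',-158); r+=[[u[:,0].max()-zt(680,0)[0],u[:,1].min()-zt(0,78)[1],u[:,1].max()-zt(0,298)[1]]]
    u=f('side',80); r+=[[u[:,0].min()-151.3,u[:,0].max()-188.3,u[:,1].min()-144.1,u[:,1].max()-192.1]]
    u=f('side',-158); r+=[[u[:,0].max()-249.9,u[:,1].min()-117.4]]
    return np.concatenate(r)
s=least_squares(res,[600,100,0,20,-70,50,20],x_scale=[100,100,.1,10,10,10,10],loss='soft_l1'); print(s.x.round(4),res(s.x).round(1))
np.save('stand.npy',s.x[:3])
E
python3 fit3.py; python3 - <<'E'
from h import *
for n,o,k in(('side',(110,170),4.4),('top',(135,110),4.8)):
  print(n,((proj(n,W([[-8,160,115],[-8,-160,115],[8,160,115],[8,-160,115]]))-o+.4)*k).round(0))
for y in range(-182,-130,8):
    print(y,((proj('side',W(up(y,78)))-[180,170]+.43)*7).round(0),((proj('top',W(up(y,78)))-[135,110]+.4)*4.8).round(0))
E
```

```text
[ 5.813378e+02  9.621320e+01 -3.400000e-02  2.239370e+01 -5.272610e+01
  5.102430e+01  1.584120e+01] [ 0.2  0.1  0.4 -0.   0.1  2.4  0.9 -0.9 -1.8 -1.   0.6  0.4 -0.   0.8
  0.6 -0.1 -0.2 -0.5  0.4  0.7 -0.6 -0.4 -0.1 -0.6  1.  -0.4 -0.2  0.8
 -1.2  0.1 -1.2  0.4 -0.  -0.7]
side [[270. 377.]
 [625. 126.]
 [248. 367.]
 [605. 120.]]
top [[144. 328.]
 [655. 342.]
 [145. 303.]
 [656. 316.]]
-182 [587.  63.] [697. 374.]
-174 [576.  71.] [683. 374.]
-166 [565.  78.] [670. 374.]
-158 [554.  86.] [656. 373.]
-150 [543.  93.] [643. 373.]
-142 [531. 101.] [629. 373.]
-134 [520. 109.] [616. 372.]
```

```bash
cat > go.py <<'E'
from h import *
import sys
# go.py lean_deg gripy back(mm from grasp-at-grip) 
lean,y,back=map(float,sys.argv[1:4]); dz=float(sys.argv[4]) if len(sys.argv)>4 else 0
R=toolR(np.radians(lean)); P=W(up(y,58))+R@np.array([0,19-back,0])+[0,0,dz]
print(P.round(1)); delta(P,R)
s=env.state(); print(s['t'],s['joints'].round(2),s['eef_pos'].round(1),s['ft_force'].round(1),s['opening'])
E
python3 go.py 40 -138 110 60
python3 - <<'E'
from h import *
from scipy.optimize import least_squares
for n,uv,z in(('press foot',(357,206),20),('cake',(241,239),32),('presstop',(369.5,196),165)):
  m=cm('top'); f=lambda q:proj('top',np.array([q[0],q[1],z]))-uv
  print(n,least_squares(f,[500,0]).x)
E
```

```text
[491.9 -38.8 286.4]
slide [-0.4494 -0.0718 -0.4212] dr [0.1337 0.3649 0.6896] |mm| 620.0887258866429 deg 45.35318181412579
0.15 [-1.33  0.49  1.56 -0.    1.09 -0.11] [ 212.4 -587.6  214.2] [ 0.6 -0.   0.5] 1.001760775448539
press foot [ 496.91472464 -346.04973069]
cake [394.21708333  30.10171338]
presstop [ 514.81231297 -342.34111319]
```

Call:
drive_tool:
  steps:
    - {"slide":[-0.45,-0.072,-0.421],"dr":[0.134,0.365,0.69],"fingers":0.095}
    - {"slide":[-0.45,-0.072,-0.421],"dr":[0.134,0.365,0.69],"fingers":0.095}
    - {"slide":[-0.45,-0.072,-0.421],"dr":[0.134,0.365,0.69],"fingers":0.095}
    - {"slide":[-0.45,-0.072,-0.421],"dr":[0.134,0.365,0.69],"fingers":0.095}
    - {"slide":[-0.45,-0.072,-0.421],"dr":[0.134,0.365,0.69],"fingers":0.095}

```text
t: 0.57
eef_pos: [307.0, -402.3, 239.4]
tcp_rot: [-1.543, 0.557, -3.087]
ft_force: [0.9, -0.4, 0.3]
opening: 0.997
```

```bash
python3 go.py 40 -138 110 60
```

```text
[491.9 -38.8 286.4]
slide [-0.1985  0.0584 -0.3546] dr [0.0246 0.074  0.1404] |mm| 410.54406743886767 deg 9.199266744816013
0.5667 [-1.34  0.24  2.02  0.73  0.88 -0.29] [ 307.  -402.3  239.4] [ 0.9 -0.4  0.3] 0.9969904882755221
```

Call:
drive_tool:
  steps:
    - {"slide":[-0.2,0.058,-0.355],"dr":[0.025,0.074,0.14]}
    - {"slide":[-0.2,0.058,-0.355],"dr":[0.025,0.074,0.14]}
    - {"slide":[-0.2,0.058,-0.355],"dr":[0.025,0.074,0.14]}
    - {"slide":[-0.2,0.058,-0.355],"dr":[0.025,0.074,0.14]}
    - {"slide":[-0.2,0.058,-0.355],"dr":[0.025,0.074,0.14]}

```text
invalid input
```

```bash
python3 go.py 40 -138 110 60
```

```text
[491.9 -38.8 286.4]
slide [-0.1985  0.0584 -0.3546] dr [0.0246 0.074  0.1404] |mm| 410.54406743886767 deg 9.199266744816013
0.5667 [-1.34  0.24  2.02  0.73  0.88 -0.29] [ 307.  -402.3  239.4] [ 0.9 -0.4  0.3] 0.9969904882755221
```

Call:
drive_tool:
  steps:
    - {"slide":[-0.2,0.058,-0.355],"dr":[0.025,0.074,0.14],"fingers":0.095}
    - {"slide":[-0.2,0.058,-0.355],"dr":[0.025,0.074,0.14],"fingers":0.095}
    - {"slide":[-0.2,0.058,-0.355],"dr":[0.025,0.074,0.14],"fingers":0.095}
    - {"slide":[-0.2,0.058,-0.355],"dr":[0.025,0.074,0.14],"fingers":0.095}
    - {"slide":[-0.2,0.058,-0.355],"dr":[0.025,0.074,0.14],"fingers":0.095}

```text
t: 0.98
eef_pos: [399.9, -217.5, 263.0]
tcp_rot: [-1.571, 0.694, 3.11]
ft_force: [1.6, -1.0, -0.4]
opening: 1.001
```

```bash
python3 go.py 40 -138 110 60
```

```text
[491.9 -38.8 286.4]
slide [-0.0814  0.0371 -0.1815] dr [0.0014 0.002  0.0045] |mm| 202.3429800081417 deg 0.29694846671889413
0.9833 [-0.97  0.05  2.27  1.03  0.64 -0.17] [ 399.9 -217.5  263. ] [ 1.6 -1.  -0.4] 1.0012375405972356
```

Call:
drive_tool:
  steps:
    - {"slide":[-0.081,0.037,-0.18],"dr":[0,0,0],"fingers":0.095}
    - {"slide":[-0.081,0.037,-0.18],"dr":[0,0,0],"fingers":0.095}
    - {"slide":[-0.081,0.037,-0.18],"dr":[0,0,0],"fingers":0.095}
    - {"slide":[-0.081,0.037,-0.18],"dr":[0,0,0],"fingers":0.095}
    - {"slide":[-0.081,0.037,-0.18],"dr":[0,0,0],"fingers":0.095}

```text
t: 1.4
eef_pos: [484.8, -52.9, 284.5]
tcp_rot: [-1.57, 0.692, 3.113]
ft_force: [0.1, -0.9, -0.3]
opening: 1.001
```

Call:
drive_tool:
  steps:
    - {"slide":[0,0,0],"dr":[0,0,0],"fingers":0.095}
    - {"slide":[0,0,0],"dr":[0,0,0],"fingers":0.095}

```text
t: 1.57
eef_pos: [484.3, -53.7, 283.6]
tcp_rot: [-1.57, 0.69, 3.117]
ft_force: [-0.2, -0.5, -0.1]
opening: 1.0
```

```bash
python3 go.py 40 -138 110 60; python3 - <<'E'
from h import *
m=optics.camera_model('wrist')
import pickle; pickle.dump(m,open('pics/w1.pkl','wb'))
im=snap('wrist','w1',s=1.5)
for y in(-35,13,61): print(y, proj('wrist',W([-52.7,y,51]),m)*1.5)
for nm,X in (('fixtabtop out',up(-158,78)),('latchtop out',up(-113,78)),('grip',up(-138,58))): print(nm,proj('wrist',W(X),m)*1.5)
snap('top','t1',(135,110,300,220),4.8)
E
```

```text
[491.9 -38.8 286.4]
slide [-0.0073  0.0024 -0.0151] dr [0.0046 0.007  0.0086] |mm| 16.92706126600434 deg 0.6874695218498429
1.5667 [-0.37  0.02  2.22  0.75  0.32  0.58] [484.3 -53.7 283.6] [-0.2 -0.5 -0.1] 0.9999232077729531
-35 [264.71178409 370.87305003]
13 [219.30493307 368.55783055]
61 [177.23829327 365.84704633]
fixtabtop out [393.393943   315.21890405]
latchtop out [329.16018507 314.52268259]
grip [366.07869222 311.11589679]
```

View pics/w1.png

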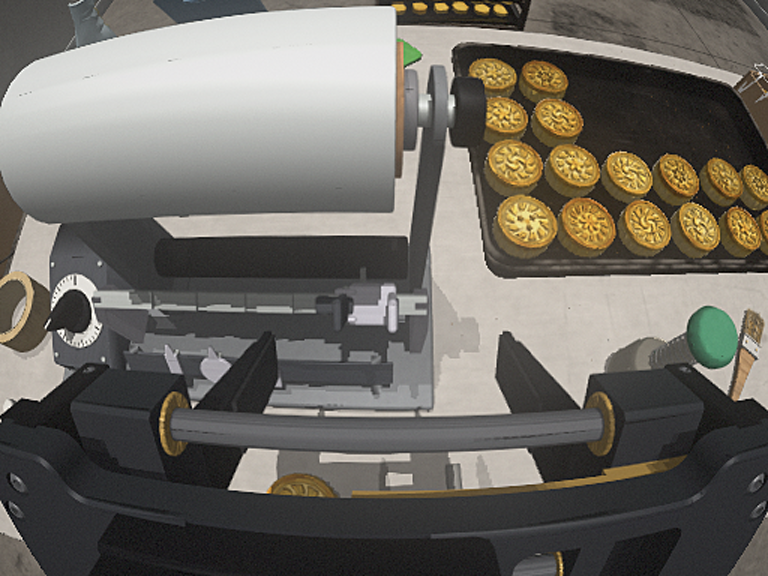

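```bash
python3 - <<'E'
from h import *
im=np.load('pics/w1.npy'); save(im,'w1z',(50,170,310,270),3); save(im,'w1y',(195,175,295,250),8)
E
```

```text
(no output)
```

View pics/w1z.png

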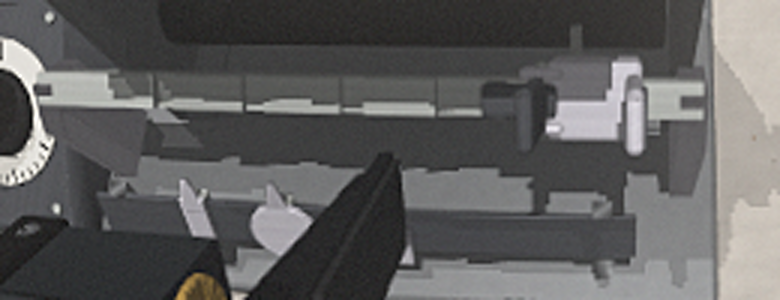

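View pics/w1y.png

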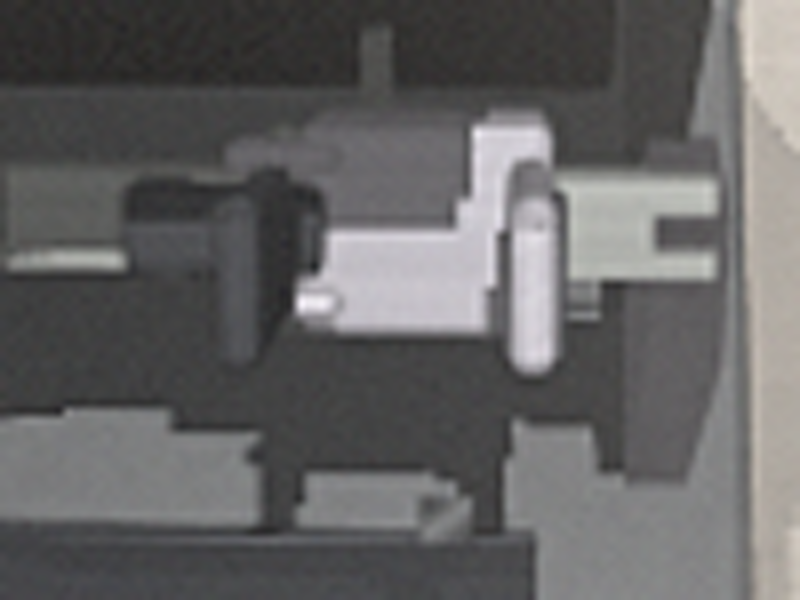

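```bash
python3 - <<'E'
from h import *
import pickle; m=pickle.load(open('pics/w1.pkl','rb'))
f=lambda X:((proj('wrist',W(X),m)-[195,175]+.44)*8).round(0)
for y in(-162,-158,-154,-117,-113,-109): print(y,f(up(y,78)),f(up(y,78,-12)),f(up(y,78,12)))
print('bar end',f([-8,-160,115]),f([8,-160,115]))
g=lambda X:((proj('wrist',W(X),m)-[50,170]+.33)*3).round(0)
for y in(-119,-73,-35,13,61): print(y,g([-8,y,115]),g([8,y,115]))
for y in(13,61):print('tag',y,g([-52.7,y,51]))
E
```

```text
-162 [572. 285.] [571. 375.] [573. 194.]
-158 [542. 285.] [541. 375.] [543. 193.]
-154 [511. 284.] [510. 375.] [512. 193.]
-117 [229. 281.] [230. 371.] [229. 191.]
-113 [199. 281.] [200. 371.] [199. 190.]
-109 [169. 281.] [170. 370.] [168. 190.]
bar end [549. 242.] [549. 148.]
-119 [543. 104.] [545.  69.]
-73 [437. 103.] [440.  68.]
-35 [353. 102.] [357.  68.]
13 [253. 100.] [259.  67.]
61 [163.  98.] [169.  66.]
tag 13 [290. 228.]
tag 61 [205. 223.]
```

```bash
python3 go.py 40 -138 60; python3 go.py 40 -138 0
```

```text
[524.  -39.9 188.1]
slide [ 0.0299  0.0987 -0.0173] dr [0.002  0.0039 0.0091] |mm| 104.57825889859183 deg 0.5763440601914648
1.6667 [-0.37  0.02  2.22  0.75  0.32  0.58] [483.8 -55.9 283.3] [ 0.2 -0.9 -0.3] 0.9965542702073241
[562.5 -41.2 142.1]
slide [ 0.0294  0.1587 -0.0171] dr [0.002  0.0039 0.0091] |mm| 162.31098612638277 deg 0.5763440601914648
1.6667 [-0.37  0.02  2.22  0.75  0.32  0.58] [483.8 -55.9 283.3] [ 0.2 -0.9 -0.3] 0.9965542702073241
```

Call:
drive_tool:
  steps:
    - {"slide":[0.03,0.1,-0.017],"dr":[0.002,0.004,0.009],"fingers":0.075}
    - {"slide":[0.03,0.1,-0.017],"dr":[0.002,0.004,0.009],"fingers":0.075}
    - {"slide":[0.03,0.1,-0.017],"dr":[0.002,0.004,0.009],"fingers":0.075}
    - {"slide":[0.03,0.1,-0.017],"dr":[0.002,0.004,0.009],"fingers":0.075}
    - {"slide":[0.03,0.1,-0.017],"dr":[0.002,0.004,0.009],"fingers":0.075}

```text
t: 2.08
eef_pos: [518.6, -41.8, 217.9]
tcp_rot: [-1.588, 0.713, 3.105]
ft_force: [0.9, -0.3, 1.0]
opening: 0.797
```

Call:
drive_tool:
  steps:
    - {"slide":[0,0,0],"dr":[0,0,0],"fingers":0.075}
    - {"slide":[0,0,0],"dr":[0,0,0],"fingers":0.075}

```text
t: 2.25
eef_pos: [518.3, -41.0, 218.2]
tcp_rot: [-1.59, 0.712, 3.105]
ft_force: [0.4, 0.7, -0.2]
opening: 0.788
```

```bash
python3 go.py 40 -138 0; python3 - <<'E'
from h import *
snap('wrist','w2',s=1.5)
E
```

```text
[562.5 -41.2 142.1]
slide [0.0163 0.0865 0.0002] dr [ 0.0173 -0.002  -0.0142] |mm| 88.02186947077458 deg 1.2856192120769512
2.25 [-0.31  0.2   2.27  1.66  0.2  -0.3 ] [518.3 -41.  218.2] [ 0.4  0.7 -0.2] 0.7883469436076723
```

View pics/w2.png

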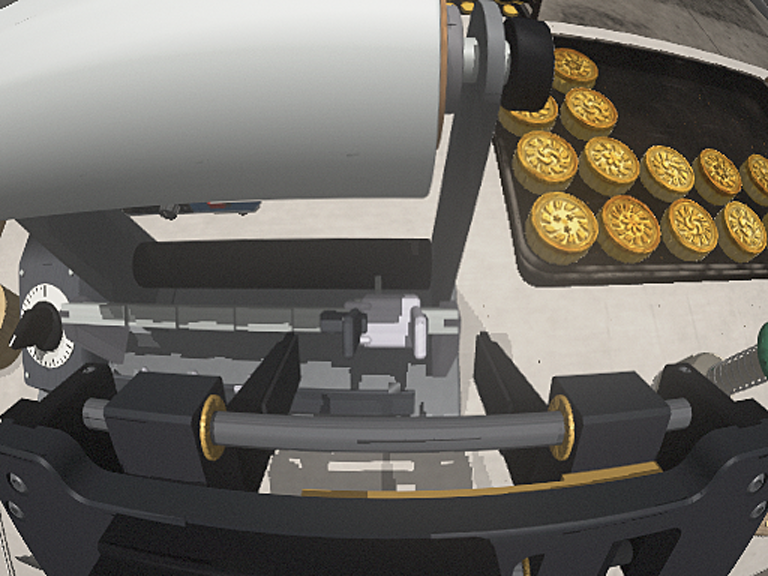

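```bash
cat > kin.py <<'E'
from h import *
from scipy.optimize import least_squares
S=[([-1.3296,.49156,1.55947,0,1.0917,-.1056],[212.39,-587.5,214.06],[-1.5719,0,-2.7948]),
([-1.34,.24,2.02,.73,.88,-.29],[307,-402.3,239.4],[-1.543,.557,-3.087]),
([-.97,.05,2.27,1.03,.64,-.17],[399.9,-217.5,263],[-1.571,.694,3.11]),
([-.37,.02,2.22,.75,.32,.58],[484.3,-53.7,283.6],[-1.57,.69,3.117]),
([-.31,.2,2.27,1.66,.2,-.3],[518.3,-41,218.2],[-1.59,.712,3.105])]
E_=lambda a,q:Rot.from_euler(a,q)
def fk(q,k):
    a1,d1,a2,e,a3,L=k
    A=E_('z',q[0]);B=A*E_('y',q[1]);C=B*E_('y',q[2]);D=C*E_('z',q[3])*E_('y',q[4]);F=D*E_('z',q[5])
    return A.apply([a1,0,d1])+B.apply([0,0,a2])+C.apply([e,0,a3])+F.apply([0,0,L]),F
E
python3 - <<'E'
from kin import *
f=lambda k:np.concatenate([fk(q,k)[0]-p for q,p,r in S])
s=least_squares(f,[0,200,450,0,450,250]); print(s.x.round(1),s.fun.round(1))
for q,p,r in S:
    F=fk(q,s.x)[1]; print((F.inv()*Rot.from_euler('xyz',r)).as_matrix().round(2).tolist())
np.save('kin.npy',s.x)
E
```

```text
[-164.5  359.9  675.7   84.3  576.8  407.8] [-62.7 -20.9  -7.5  -2.5  22.7  -1.   -8.2  15.2   2.7   8.3 -43.6  14.2
  -1.3 -39.9  -8.4]
[[0.0, -0.0, -1.0], [-1.0, -0.0, -0.0], [-0.0, 1.0, -0.0]]
[[-0.0, 0.01, -1.0], [-1.0, 0.0, 0.0], [0.0, 1.0, 0.01]]
[[0.0, 0.0, -1.0], [-1.0, 0.0, -0.0], [0.0, 1.0, 0.0]]
[[-0.0, 0.0, -1.0], [-1.0, -0.0, 0.0], [-0.0, 1.0, 0.0]]
[[-0.0, -0.0, -1.0], [-1.0, -0.0, 0.0], [-0.0, 1.0, -0.0]]
```

```bash
python3 - <<'E'
s=open('kin.py').read()
s=s.replace("a1,d1,a2,e,a3,L=k","a1,d1,a2,e,a3,L,b,w=k").replace("[a1,0,d1]","[a1,b,d1]").replace("[0,0,L])","[0,0,L])+D.apply([0,w,0])")
open('kin.py','w').write(s)
from kin import *
f=lambda k:np.concatenate([fk(q,k)[0]-p for q,p,r in S])
s=least_squares(f,[0,200,450,0,450,250,0,0]); print(s.x.round(1),s.fun.round(1))
np.save('kin.npy',s.x)
E
```

```text
[  2.  214.5 580.9  53.3 416.7 273.6  65.6   0.8] [ 0.4  0.5 -0.9  0.2 -0.8  1.5 -1.7  1.  -1.7  1.2 -0.7  1.3  0.3  0.5
 -0.2]
```

```bash
cat >> kin.py <<'E'
K=np.load('kin.npy') 
M=np.array([[0,0,-1.],[-1,0,0],[0,1,0]])
LO=np.array([-3.1,-.84,.05,-1.13,.06,-2.69]);HI=np.array([3.1,2.19,2.79,4.28,2.93,2.69])
def ik(P,R,q0):
    T=Rot.from_matrix(R@M.T)
    def f(q):
        p,F=fk(q,K); return np.r_[(p-P)/100,(F.inv()*T).as_rotvec()*3]
    s=least_squares(f,np.clip(q0,LO+.001,HI-.001),bounds=(LO,HI)); return s.x,s.cost
def grip(lean,y,back=0,flip=True):
    R=toolR(np.radians(lean),flip); return W(up(y,58))+R@np.array([0,19-back,0]),R
E
python3 - <<'E'
from kin import *
q0=env.state()['joints']
for flip in (True,False):
 for lean in(20,25,30,35,40,45,50):
  for y in(-138,-33):
   for back in(0,60):
    P,R=grip(lean,y,back,flip); best=[]
    for g in ([0,.3,2.2,0,.5,0],[0,.3,2.2,3,.5,0],[0,.3,2.2,1.5,.5,-1.5],[0,.3,2.2,1.5,.5,1.5],[0,.3,2.2,-.8,.5,1.]):
      q,c=ik(P,R,g)
      if c<1e-3: best.append(tuple(q.round(2)))
    print(flip,lean,y,back,set(best))
E
```

```text
True 20 -138 0 {(np.float64(-0.22), np.float64(0.41), np.float64(2.03), np.float64(0.18), np.float64(0.37), np.float64(1.22))}
True 20 -138 60 {(np.float64(-0.23), np.float64(0.29), np.float64(2.02), np.float64(0.14), np.float64(0.5), np.float64(1.26))}
True 20 -33 0 {(np.float64(0.0), np.float64(0.41), np.float64(2.02), np.float64(-0.03), np.float64(0.36), np.float64(1.64))}
True 20 -33 60 {(np.float64(0.0), np.float64(0.3), np.float64(2.0), np.float64(-0.03), np.float64(0.49), np.float64(1.63))}
True 25 -138 0 {(np.float64(-0.23), np.float64(0.4), np.float64(2.09), np.float64(0.36), np.float64(0.24), np.float64(1.04))}
True 25 -138 60 {(np.float64(-0.25), np.float64(0.27), np.float64(2.09), np.float64(0.25), np.float64(0.37), np.float64(1.14))}
True 25 -33 0 {(np.float64(0.0), np.float64(0.41), np.float64(2.07), np.float64(-0.07), np.float64(0.23), np.float64(1.67))}
True 25 -33 60 {(np.float64(0.01), np.float64(0.28), np.float64(2.07), np.float64(-0.05), np.float64(0.36), np.float64(1.65))}
True 30 -138 0 {(np.float64(-0.24), np.float64(0.4), np.float64(2.14), np.float64(0.86), np
[... 5199 characters left out ...]
at64(2.27), np.float64(3.24), np.float64(0.36), np.float64(1.51))}
False 45 -33 60 {(np.float64(0.02), np.float64(0.3), np.float64(2.33), np.float64(3.28), np.float64(0.28), np.float64(1.47))}
False 50 -138 0 {(np.float64(-0.28), np.float64(0.47), np.float64(2.34), np.float64(2.78), np.float64(0.56), np.float64(1.72))}
False 50 -138 60 {(np.float64(-0.32), np.float64(0.33), np.float64(2.41), np.float64(2.68), np.float64(0.5), np.float64(1.8))}
False 50 -33 0 {(np.float64(0.02), np.float64(0.48), np.float64(2.32), np.float64(3.22), np.float64(0.53), np.float64(1.54))}
False 50 -33 60 {(np.float64(0.02), np.float64(0.34), np.float64(2.39), np.float64(3.24), np.float64(0.46), np.float64(1.52))}
```

```bash
python3 go.py 47 -138 60; python3 go.py 47 -138 0
```

```text
[520.4 -39.8 184.6]
slide [ 0.0209  0.0271 -0.0006] dr [ 0.0172 -0.0024  0.107 ] |mm| 34.27494764172486 deg 6.208638836856573
2.3 [-0.31  0.19  2.27  1.66  0.2  -0.3 ] [518.4 -40.8 218.8] [ 0.1 -0.5  0.4] 0.7906532357285412
[564.2 -41.3 143.7]
slide [0.0145 0.0868 0.0004] dr [ 0.0172 -0.0024  0.107 ] |mm| 87.98848754018658 deg 6.208638836856573
2.3 [-0.31  0.19  2.27  1.66  0.2  -0.3 ] [518.4 -40.8 218.8] [ 0.1 -0.5  0.4] 0.7906532357285412
```

Call:
drive_tool:
  steps:
    - {"slide":[0.02,0.027,0],"dr":[0.017,-0.002,0.107],"fingers":0.075}
    - {"slide":[0.02,0.027,0],"dr":[0.017,-0.002,0.107],"fingers":0.075}
    - {"slide":[0.02,0.027,0],"dr":[0.017,-0.002,0.107],"fingers":0.075}
    - {"slide":[0.02,0.027,0],"dr":[0.017,-0.002,0.107],"fingers":0.075}
    - {"slide":[0.02,0.027,0],"dr":[0.017,-0.002,0.107],"fingers":0.075}

```text
t: 2.72
eef_pos: [521.6, -38.2, 187.1]
tcp_rot: [-1.579, 0.821, 3.107]
ft_force: [0.1, 0.1, -0.3]
opening: 0.791
```

```bash
python3 go.py 47 -138 60; python3 go.py 47 -138 0
```

```text
[520.4 -39.8 184.6]
slide [0.0026 0.0008 0.0016] dr [ 0.0073 -0.0005 -0.0005] |mm| 3.159818771057973 deg 0.4209305312962544
2.7167 [-0.31  0.29  2.38  2.57  0.39 -1.22] [521.6 -38.2 187.1] [ 0.1  0.1 -0.3] 0.7907776869943465
[564.2 -41.3 143.7]
slide [0.0026 0.0608 0.002 ] dr [ 0.0073 -0.0005 -0.0005] |mm| 60.90240259768008 deg 0.4209305312962544
2.7167 [-0.31  0.29  2.38  2.57  0.39 -1.22] [521.6 -38.2 187.1] [ 0.1  0.1 -0.3] 0.7907776869943465
```

Good, past the singular zone. Advance 45 mm, check, then the rest.

Call:
drive_tool:
  steps:
    - {"slide":[0.002,0.02,0.002],"dr":[0.007,0,0],"fingers":0.075}
    - {"slide":[0.002,0.04,0.002],"dr":[0.007,0,0],"fingers":0.075}
    - {"slide":[0.002,0.05,0.002],"dr":[0.007,0,0],"fingers":0.075}
    - {"slide":[0.002,0.058,0.002],"dr":[0.007,0,0],"fingers":0.075}
    - {"slide":[0.002,0.058,0.002],"dr":[0.007,0,0],"fingers":0.075}

```text
t: 3.13
eef_pos: [563.0, -40.4, 144.9]
tcp_rot: [-1.574, 0.818, 3.106]
ft_force: [-0.0, -0.3, 0.4]
opening: 0.788
```

```bash
python3 go.py 47 -138 0;  python3 - <<'E'
from h import *
snap('wrist','w3',(130,150,400,350),2.9)
snap('side','s3',(180,120,330,250),5)
E
```

```text
[564.2 -41.3 143.7]
slide [0.     0.0017 0.0008] dr [ 0.0025 -0.001   0.0024] |mm| 1.8424849725214878 deg 0.206430300308844
3.1333 [-0.27  0.44  2.33  2.73  0.46 -1.36] [563.  -40.4 144.9] [-0.  -0.3  0.4] 0.7883563756292968
```

View pics/w3.png

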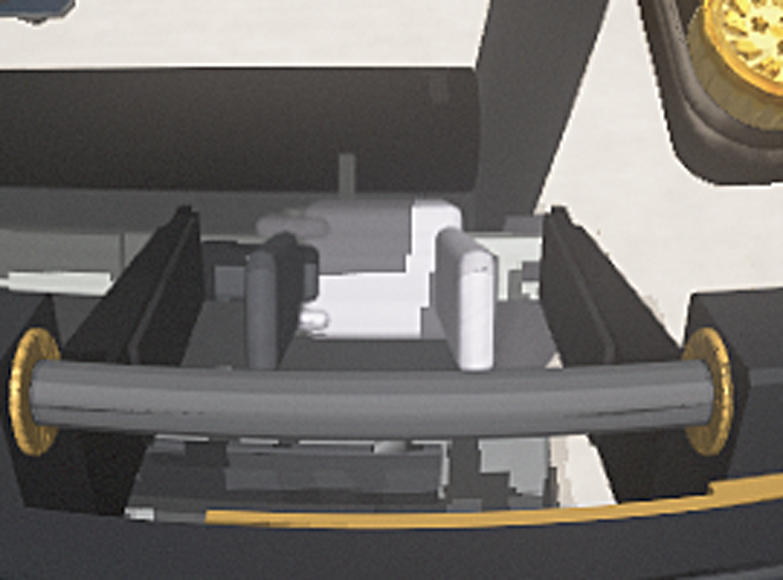

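View pics/s3.png

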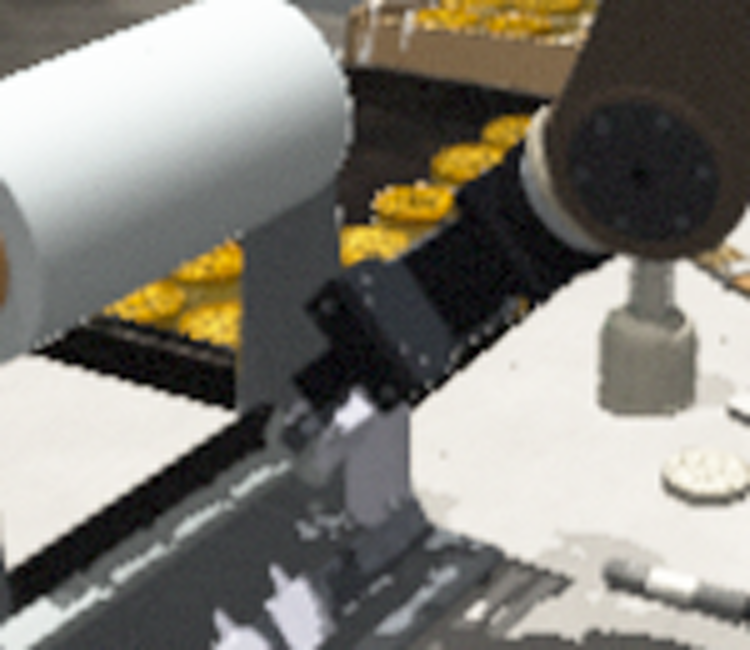

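Call:
drive_tool:
  steps:
    - {"slide":[0,0,0],"dr":[0,0,0],"fingers":0.03}
    - {"slide":[0,0,0],"dr":[0,0,0],"fingers":0.03}
    - {"slide":[0,0,0],"dr":[0,0,0],"fingers":0.03}
    - {"slide":[0,0,0],"dr":[0,0,0],"fingers":0.03}
    - {"slide":[0,0,0],"dr":[0,0,0],"fingers":0.03}

```text
t: 3.65
eef_pos: [562.4, -40.3, 145.4]
tcp_rot: [-1.573, 0.818, 3.107]
ft_force: [-0.1, 0.6, 0.2]
opening: 0.495
```

Call:
drive_tool:
  steps:
    - {"slide":[0,0,0],"dr":[0,0,0],"fingers":0.03}
    - {"slide":[0,0,0],"dr":[0,0,0],"fingers":0.03}
    - {"slide":[0,0,0],"dr":[0,0,0],"fingers":0.03}

```text
t: 3.9
eef_pos: [562.4, -40.4, 145.3]
tcp_rot: [-1.573, 0.818, 3.106]
ft_force: [-3.2, -1.2, 4.9]
opening: 0.373
```

```bash
python3 go.py 47 -138 0;  python3 - <<'E'
from h import *
snap('wrist','w4',(130,150,400,350),2.9)
E
```

```text
[564.2 -41.3 143.7]
slide [-0.0001  0.0024  0.0008] dr [ 0.0015 -0.001   0.0019] |mm| 2.5556267383843503 deg 0.15035815873538932
3.9 [-0.27  0.44  2.33  2.73  0.46 -1.37] [562.4 -40.4 145.3] [-3.2 -1.2  4.9] 0.37347600252090624
```

View pics/w4.png

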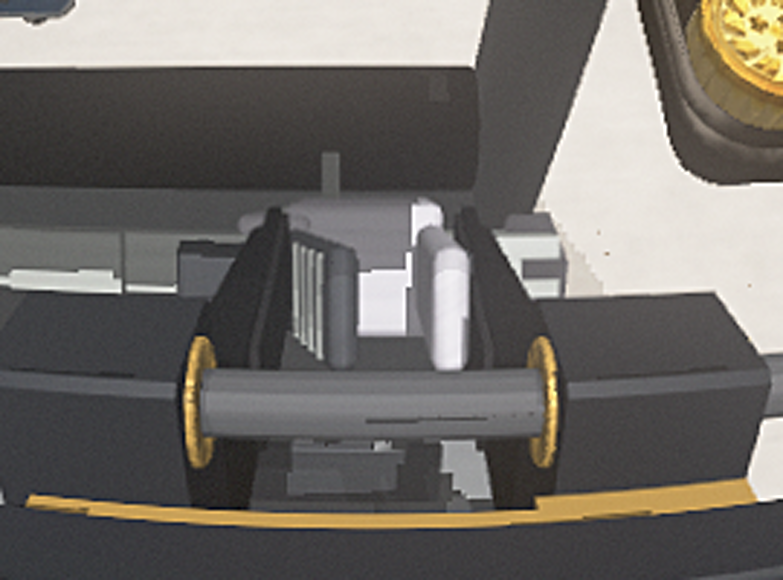

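Call:
drive_tool:
  steps:
    - {"slide":[0,0,0],"dr":[0,0,0],"fingers":0.03}
    - {"slide":[0,0,0],"dr":[0,0,0],"fingers":0.03}
    - {"slide":[0,0,0],"dr":[0,0,0],"fingers":0.03}

```text
t: 4.2
eef_pos: [562.4, -40.4, 145.3]
tcp_rot: [-1.573, 0.818, 3.106]
ft_force: [-4.3, -1.6, 5.5]
opening: 0.376
```

```bash
cat > where.py <<'E'
from h import *
p,r=pose(); s=env.state(); ps=SR.T@(p-ST)
print('tcp stand',ps.round(1),'tooldirs stand y',(SR.T@r[:,1]).round(3),'z',(SR.T@r[:,2]).round(3),'open',s['opening']*95.1,'f stand',(SR.T@s['ft_force']).round(1),'t',s['t'])
o=s['opening']*95.1/2
print('right pad y',(ps[1]-o).round(1),'left pad y',(ps[1]+o).round(1),s['joints'].round(2))
E
python3 where.py;python3 go.py 47 -35.2 0
```

```text
tcp stand [ -14.3 -137.1  145.3] tooldirs stand y [ 0.73   0.002 -0.683] z [ 0.    -1.    -0.002] open 35.77752057899644 f stand [-4.3 -1.7  5.5] t 4.2
right pad y -155.0 left pad y -119.3 [-0.27  0.44  2.33  2.73  0.46 -1.37]
[567.7  61.5 143.7]
slide [-0.      0.0026 -0.1019] dr [ 0.0015 -0.0009  0.0019] |mm| 101.97757553988822 deg 0.15090540383824527
4.2 [-0.27  0.44  2.33  2.73  0.46 -1.37] [562.4 -40.4 145.3] [-4.3 -1.6  5.5] 0.3762094698106881
```

Call:
drive_tool:
  steps:
    - {"slide":[0,0,-0.01],"dr":[0,0,0],"fingers":0.03}
    - {"slide":[0,0,-0.022],"dr":[0,0,0],"fingers":0.03}
    - {"slide":[0,0,-0.034],"dr":[0,0,0],"fingers":0.03}
    - {"slide":[0,0,-0.046],"dr":[0,0,0],"fingers":0.03}
    - {"slide":[0,0,-0.055],"dr":[0,0,0],"fingers":0.03}

```text
t: 4.62
eef_pos: [564.4, 15.3, 145.3]
tcp_rot: [-1.573, 0.818, 3.106]
ft_force: [0.1, -2.3, 2.6]
opening: 0.377
```

```bash
python3 where.py;python3 go.py 47 -35.2 0;  python3 - <<'E'
from h import *
snap('wrist','w5',(130,150,400,350),2.9)
E
```

```text
tcp stand [-14.1 -81.5 145.3] tooldirs stand y [ 0.73   0.002 -0.683] z [ 0.001 -1.    -0.002] open 35.8467298032337 f stand [ 0.2 -2.3  2.6] t 4.6167
right pad y -99.4 left pad y -63.5 [-0.12  0.44  2.32  2.99  0.44 -1.49]
[567.7  61.5 143.7]
slide [ 0.      0.0024 -0.0463] dr [ 0.0016 -0.0008  0.0019] |mm| 46.32822888468266 deg 0.15142260664568055
4.6167 [-0.12  0.44  2.32  2.99  0.44 -1.49] [564.4  15.3 145.3] [ 0.1 -2.3  2.6] 0.37693722190571716
```

View pics/w5.png

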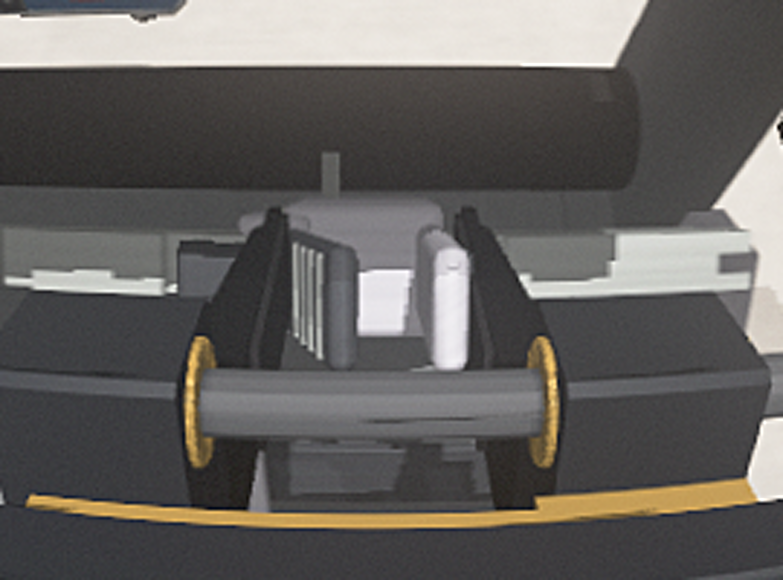

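Call:
drive_tool:
  steps:
    - {"slide":[0,0,-0.01],"dr":[0,0,0],"fingers":0.03}
    - {"slide":[0,0,-0.022],"dr":[0,0,0],"fingers":0.03}
    - {"slide":[0,0,-0.034],"dr":[0,0,0],"fingers":0.03}
    - {"slide":[0,0,-0.045],"dr":[0,0,0],"fingers":0.03}
    - {"slide":[0,0,-0.045],"dr":[0,0,0],"fingers":0.03}

```text
t: 5.08
eef_pos: [566.1, 60.8, 145.3]
tcp_rot: [-1.573, 0.819, 3.108]
ft_force: [1.6, 1.2, 0.4]
opening: 0.372
```

```bash
python3 where.py;python3 go.py 47 -35.2 0
```

```text
tcp stand [-14.  -35.9 145.3] tooldirs stand y [ 0.73   0.003 -0.683] z [ 0.002 -1.    -0.002] open 35.3675304871118 f stand [1.6 1.2 0.4] t 5.0833
right pad y -53.6 left pad y -18.3 [ 0.    0.44  2.31  3.2   0.43 -1.6 ]
[567.7  61.5 143.7]
slide [ 0.0001  0.0023 -0.0007] dr [0.0028 0.0005 0.0018] |mm| 2.3944841850404526 deg 0.1941710588248632
5.0833 [ 0.    0.44  2.31  3.2   0.43 -1.6 ] [566.1  60.8 145.3] [1.6 1.2 0.4] 0.3718983226825637
```

Call:
drive_tool:
  steps:
    - {"slide":[0,0,0],"dr":[0,0,0],"fingers":0.075}
    - {"slide":[0,0,0],"dr":[0,0,0],"fingers":0.075}
    - {"slide":[0,0,0],"dr":[0,0,0],"fingers":0.075}
    - {"slide":[0,0,0],"dr":[0,0,0],"fingers":0.075}
    - {"slide":[0,0,0],"dr":[0,0,0],"fingers":0.075}

```text
t: 5.5
eef_pos: [565.6, 59.1, 145.1]
tcp_rot: [-1.573, 0.817, 3.106]
ft_force: [-0.0, 0.0, 0.2]
opening: 0.668
```

```bash
python3 where.py; python3 - <<'E'
from h import *
import pickle
m=optics.camera_model('wrist'); pickle.dump(m,open('pics/w6.pkl','wb'))
snap('wrist','w6',(130,150,400,350),2.9)
f=lambda X:((proj('wrist',W(X),m)-[130,150]+.33)*2.9).round(0)
for y in(-57,-53,-49,-12,-8,-4): print(y,f(up(y,78)),f(up(y,78,-12)))
E
```

```text
tcp stand [-14.5 -37.6 145.1] tooldirs stand y [ 0.729  0.001 -0.684] z [ 0.    -1.    -0.002] open 63.54195900046117 f stand [-0.   0.   0.2] t 5.5
right pad y -69.4 left pad y -5.9 [-0.    0.44  2.31  3.2   0.43 -1.6 ]
-57 [477. 310.] [476. 374.]
-53 [455. 310.] [454. 374.]
-49 [433. 310.] [432. 375.]
-12 [228. 309.] [229. 373.]
-8 [206. 308.] [208. 372.]
-4 [185. 308.] [186. 371.]
```

View pics/w6.png

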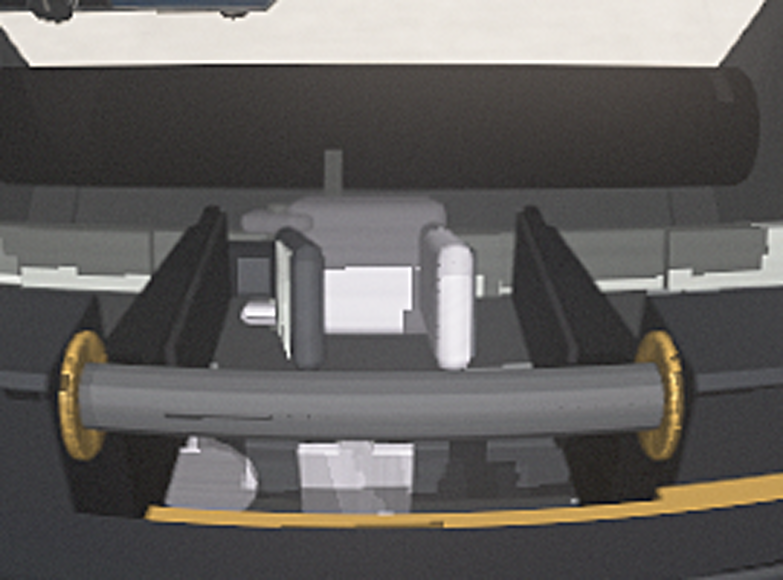

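Call:
drive_tool:
  steps:
    - {"slide":[0,0,-0.005],"dr":[0,0,0],"fingers":0.064}
    - {"slide":[0,0,-0.01],"dr":[0,0,0],"fingers":0.064}
    - {"slide":[0,0,-0.012],"dr":[0,0,0],"fingers":0.064}
    - {"slide":[0,0,-0.013],"dr":[0,0,0],"fingers":0.064}
    - {"slide":[0,0,-0.014],"dr":[0,0,0],"fingers":0.064}

```text
t: 5.97
eef_pos: [566.3, 73.4, 145.4]
tcp_rot: [-1.574, 0.818, 3.105]
ft_force: [-0.0, -8.5, 0.3]
opening: 0.675
```

```bash
python3 where.py
```

```text
tcp stand [-14.3 -23.3 145.4] tooldirs stand y [ 0.73   0.001 -0.684] z [-0.001 -1.    -0.002] open 64.17344759184668 f stand [ 0.3 -8.5  0.3] t 5.9667
right pad y -55.4 left pad y 8.8 [ 0.04  0.44  2.3   3.27  0.42 -1.63]
```

Contact, 8.5 N riding. Push on slowly.

Call:
drive_tool:
  steps:
    - {"slide":[0,0,-0.001],"dr":[0,0,0],"fingers":0.064}
    - {"slide":[0,0,-0.002],"dr":[0,0,0],"fingers":0.064}
    - {"slide":[0,0,-0.003],"dr":[0,0,0],"fingers":0.064}

```text
t: 6.22
eef_pos: [566.4, 76.1, 145.3]
tcp_rot: [-1.574, 0.818, 3.104]
ft_force: [-1.6, -8.9, -0.5]
opening: 0.669
```

Call:
drive_tool:
  steps:
    - {"slide":[0,0,-0.0007],"dr":[0,0,0],"fingers":0.064}
    - {"slide":[0,0,-0.0014],"dr":[0,0,0],"fingers":0.064}

```text
t: 6.38
eef_pos: [566.4, 77.5, 145.4]
tcp_rot: [-1.574, 0.818, 3.104]
ft_force: [-0.4, -7.7, -0.1]
opening: 0.673
```

```bash
python3 where.py
```

```text
tcp stand [-14.3 -19.2 145.4] tooldirs stand y [ 0.73   0.001 -0.684] z [-0.001 -1.    -0.002] open 64.04532968143613 f stand [-0.1 -7.7 -0.1] t 6.3833
right pad y -51.2 left pad y 12.8 [ 0.05  0.44  2.3   3.29  0.42 -1.65]
```

Call:
drive_tool:
  steps:
    - {"slide":[0,0,-0.0005],"dr":[0,0,0],"fingers":0.064}
    - {"slide":[0,0,-0.001],"dr":[0,0,0],"fingers":0.064}

```text
t: 6.55
eef_pos: [566.4, 79.0, 145.3]
tcp_rot: [-1.573, 0.818, 3.106]
ft_force: [-0.5, -0.6, -0.4]
opening: 0.675
```

Call:
drive_tool:
  steps:
    - {"slide":[0,0,-0.0005],"dr":[0,0,0],"fingers":0.064}
    - {"slide":[0,0,-0.001],"dr":[0,0,0],"fingers":0.064}

```text
t: 6.72
eef_pos: [566.4, 80.3, 145.3]
tcp_rot: [-1.573, 0.818, 3.107]
ft_force: [-0.3, -0.2, 0.5]
opening: 0.671
```

```bash
python3 where.py
```

```text
tcp stand [-14.4 -16.4 145.3] tooldirs stand y [ 0.73   0.002 -0.684] z [ 0.001 -1.    -0.002] open 63.797306656606125 f stand [-0.2 -0.2  0.5] t 6.7167
right pad y -48.3 left pad y 15.5 [ 0.06  0.44  2.3   3.3   0.42 -1.65]
```

Call:
drive_tool:
  steps:
    - {"slide":[0,0,-0.0007],"dr":[0,0,0],"fingers":0.064}
    - {"slide":[0,0,-0.0014],"dr":[0,0,0],"fingers":0.064}

```text
t: 6.88
eef_pos: [566.5, 81.5, 145.3]
tcp_rot: [-1.573, 0.818, 3.106]
ft_force: [0.5, -1.9, 0.2]
opening: 0.671
```

```bash
python3 where.py;python3 - <<'E'
from h import *
m=optics.camera_model('wrist')
snap('wrist','w7',(130,150,400,350),2.9)
f=lambda X:((proj('wrist',W(X),m)-[130,150]+.33)*2.9).round(0)
for y in(-53,-49,-45,-8,-4,0): print(y,f(up(y,78)),f(up(y,78,-12)))
E
```

```text
tcp stand [-14.3 -15.2 145.3] tooldirs stand y [ 0.73   0.002 -0.684] z [ 0.001 -1.    -0.002] open 63.83114494374993 f stand [ 0.6 -1.9  0.2] t 6.8833
right pad y -47.1 left pad y 16.7 [ 0.06  0.44  2.3   3.3   0.42 -1.66]
-53 [576. 308.] [574. 371.]
-49 [555. 309.] [553. 372.]
-45 [534. 309.] [532. 373.]
-8 [329. 311.] [330. 376.]
-4 [307. 311.] [308. 375.]
0 [285. 311.] [286. 375.]
```

View pics/w7.png

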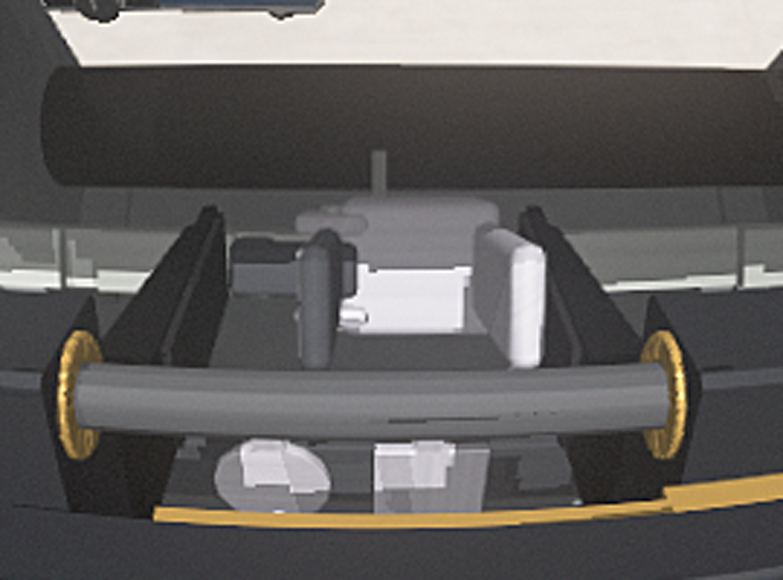

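Call:
drive_tool:
  steps:
    - {"slide":[0,0,-0.001],"dr":[0,0,0],"fingers":0.064}
    - {"slide":[0,0,-0.002],"dr":[0,0,0],"fingers":0.064}

```text
t: 7.1
eef_pos: [566.6, 83.3, 145.3]
tcp_rot: [-1.573, 0.818, 3.106]
ft_force: [-0.7, -9.8, 0.9]
opening: 0.676
```

```bash
python3 where.py
```

```text
tcp stand [-14.3 -13.4 145.3] tooldirs stand y [ 0.73   0.001 -0.684] z [ 0.    -1.    -0.002] open 64.28462048233808 f stand [-0.4 -9.8  0.9] t 7.1
right pad y -45.5 left pad y 18.7 [ 0.06  0.44  2.3   3.31  0.42 -1.66]
```

Call:
drive_tool:
  steps:
    - {"slide":[0,0,-0.001],"dr":[0,0,0],"fingers":0.064}
    - {"slide":[0,0,-0.002],"dr":[0,0,0],"fingers":0.064}

```text
t: 7.27
eef_pos: [566.7, 83.9, 145.4]
tcp_rot: [-1.575, 0.818, 3.101]
ft_force: [-1.0, -27.5, 1.2]
opening: 0.672
```

```bash
python3 where.py
```

```text
tcp stand [-14.2 -12.8 145.4] tooldirs stand y [ 0.73  -0.001 -0.683] z [-0.004 -1.    -0.003] open 63.91791148649485 f stand [ -0.  -27.5   1.2] t 7.2667
right pad y -44.8 left pad y 19.1 [ 0.07  0.45  2.29  3.33  0.42 -1.67]
```

Call:
drive_tool:
  steps:
    - {"slide":[0,0,0.008],"dr":[0,0,0],"fingers":0.075}
    - {"slide":[0,0,0.012],"dr":[0,0,0],"fingers":0.075}
    - {"slide":[0,-0.02,0.012],"dr":[0,0,0],"fingers":0.075}
    - {"slide":[0,-0.055,0.012],"dr":[0,0,0],"fingers":0.075}
    - {"slide":[0,-0.09,0.012],"dr":[0,0,0],"fingers":0.075}

```text
t: 7.68
eef_pos: [499.6, 75.4, 206.4]
tcp_rot: [-1.573, 0.815, 3.107]
ft_force: [0.2, -0.2, 0.5]
opening: 0.788
```

Call:
drive_tool:
  steps:
    - {"slide":[0,0,0],"dr":[0,0,0],"fingers":0.075}

```text
t: 7.77
eef_pos: [497.5, 75.9, 209.9]
tcp_rot: [-1.574, 0.821, 3.107]
ft_force: [0.2, 0.3, 0.4]
opening: 0.788
```

```bash
python3 where.py;python3 - <<'E'
from h import *
m=optics.camera_model('wrist')
import pickle; pickle.dump(m,open('pics/w8.pkl','wb'))
snap('wrist','w8',s=1.5)
im=np.load('pics/w8.npy'); save(im,'w8z',(170,170,330,260),4.9)
f=lambda X:((proj('wrist',W(X),m)-[170,170]+.4)*4.9).round(0)
for y in(-53,-49,-45,-8,-4,0): print(y,f(up(y,78)),f(up(y,78,-12)))
for y in (-35,13,61): print('tag',y,f([-52.7,y,51]))
snap('side','s8',(180,120,330,250),5)
E
```

```text
tcp stand [-83.1 -23.2 209.9] tooldirs stand y [ 0.732  0.003 -0.682] z [ 0.002 -1.    -0.002] open 74.95183344354199 f stand [0.2 0.4 0.4] t 7.7667
right pad y -60.6 left pad y 14.3 [ 0.05  0.22  2.38  3.36  0.28 -1.72]
-53 [609. 147.] [609. 218.]
-49 [585. 147.] [585. 218.]
-45 [561. 147.] [561. 218.]
-8 [339. 146.] [339. 218.]
-4 [315. 146.] [315. 218.]
0 [292. 146.] [291. 218.]
tag -35 [481. 455.]
tag 13 [280. 454.]
tag 61 [ 85. 448.]
```

View pics/w8.png

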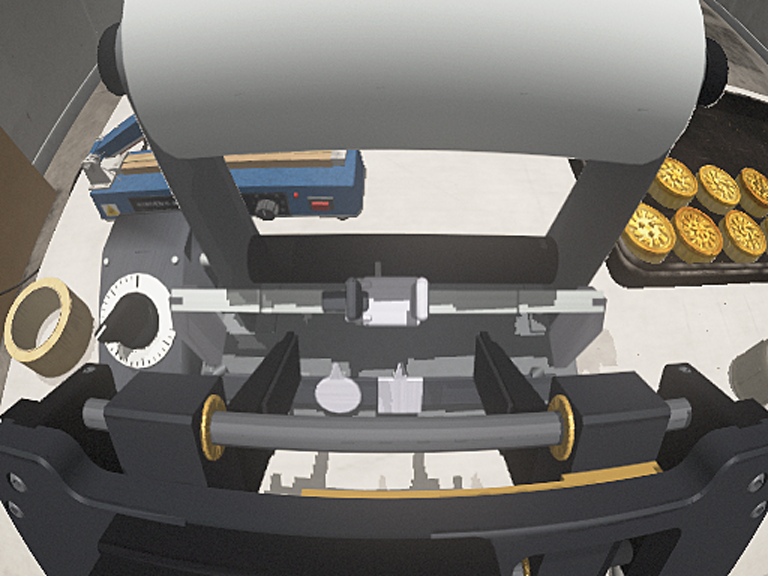

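View pics/w8z.png

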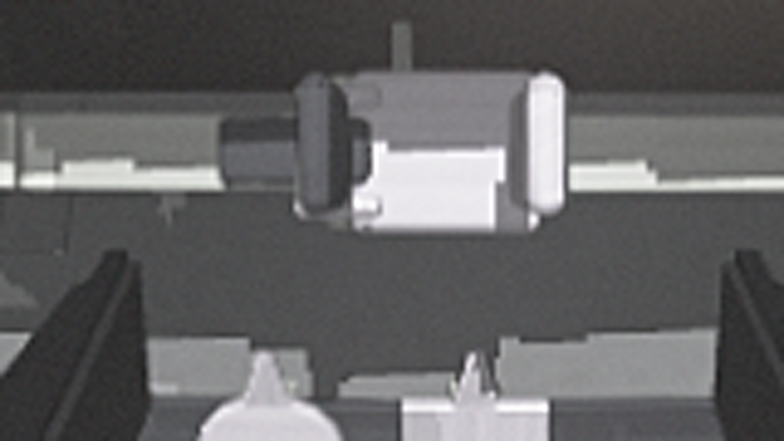

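```bash
cat >> kin.py <<'E'
def knobR(spin,lean=25,side=0):
    # spin: rotation about knob axis (anticlockwise from above) applied to base orientation (flip True: toolz=-stand y)
    n=SR@np.array([-np.sin(np.radians(lean)),0,np.cos(np.radians(lean))])
    return Rot.from_rotvec(n*spin).as_matrix()@toolR(np.radians(lean),True)
E
python3 - <<'E'
from kin import *
zt=lambda u,v:np.array((135+u/4.8-.4,110+v/4.8-.4)); zs=lambda u,v:np.array((110+u/4.4-.4,170+v/4.4-.4))
import pickle; m=pickle.load(open('pics/w8.pkl','rb'))
f=lambda X:np.r_[proj('top',X)-zt(108,328),proj('side',X)-zs(230,472)]
s=least_squares(f,[580,290,75]); print(s.x,s.fun.round(1),'stand',SR.T@(s.x-ST), 'wrist',proj('wrist',s.x,m)*1.5)
c=s.x; n=SR@np.array([-np.sin(np.radians(25)),0,np.cos(np.radians(25))])
for back in(0,80):
 for sp in np.arange(-3,3.1,.5):
  R=knobR(sp); P=c+30*n+R@np.array([0,19-back,0]); o=set()
  for g in ([.5,.3,2.2,0,.5,0],[.5,.3,2.2,3,.5,0],[.5,.3,2.2,1.5,.5,-1.5],[.5,.3,2.2,1.5,.5,1.5],[.5,.3,2.2,-.8,.5,1.]):
    q,cc=ik(P,R,g)
    if cc<1e-3:o.add(tuple(float(x) for x in q.round(2)))
  print(back,sp,o)
E
```

```text
[584.17694534 288.22940609  74.01908138] [ 0.2  0.3 -0.3 -0. ] stand [ -3.69558784 192.00165767  74.01908138] wrist [138.57994878 320.48626968]
0 -3.0 {(0.44, 0.6, 1.88, -0.64, 0.33, -0.67)}
0 -2.5 {(0.44, 0.6, 1.88, -0.64, 0.33, -1.17)}
0 -2.0 {(0.44, 0.6, 1.88, -0.64, 0.33, -1.67)}
0 -1.5 {(0.44, 0.6, 1.88, -0.64, 0.33, -2.17)}
0 -1.0 set()
0 -0.5 set()
0 0.0 {(0.44, 0.6, 1.88, -0.64, 0.33, 2.62)}
0 0.5 {(0.44, 0.6, 1.88, -0.64, 0.33, 2.12)}
0 1.0 {(0.44, 0.6, 1.88, -0.64, 0.33, 1.62)}
0 1.5 {(0.44, 0.6, 1.88, -0.64, 0.33, 1.12)}
0 2.0 {(0.44, 0.6, 1.88, -0.64, 0.33, 0.62)}
0 2.5 {(0.44, 0.6, 1.88, -0.64, 0.33, 0.12)}
0 3.0 {(0.44, 0.6, 1.88, -0.64, 0.33, -0.38)}
80 -3.0 {(0.47, 0.46, 1.89, -0.49, 0.45, -0.8)}
80 -2.5 {(0.47, 0.46, 1.89, -0.49, 0.45, -1.3)}
80 -2.0 {(0.47, 0.46, 1.89, -0.49, 0.45, -1.8)}
80 -1.5 {(0.47, 0.46, 1.89, -0.49, 0.45, -2.3)}
80 -1.0 set()
80 -0.5 set()
80 0.0 {(0.47, 0.46, 1.89, -0.49, 0.45, 2.48)}
80 0.5 {(0.47, 0.46, 1.89, -0.49, 0.45, 1.98)}
80 1.0 {(0.47, 0.46, 1.89, -0.49, 0.45, 1.48)}
80 1.5 {(0.47, 0.46, 1.89, -0.49, 0.45, 0.98)}
80 2.0 {(0.47, 0.46, 1.89, -0.49, 0.45, 0.48)}
80 2.5 {(0.47, 0.46, 1.89, -0.49, 0.45, -0.02)}
80 3.0 {(0.47, 0.46, 1.89, -0.49, 0.45, -0.52)}
```

```bash
cat > plan.py <<'E'
from kin import *
q0=env.state()['joints']; 
A=np.array([.05,.16,2.40,3.3,.40,-1.68])
G=np.array([.47,.40,1.85,-.45,.5,.3])
for nm,q in [('now',q0)]+[('A->G %.2f'%s,A+(G-A)*s) for s in np.linspace(0,1,9)]:
    p,F=fk(q,K); d=F.apply([0,0,1]); ps=SR.T@(p-ST); w=SR.T@(p-273*d-ST)
    print(nm,ps.round(0),'dir',(SR.T@d).round(2),'wrist',w.round(0),'xdir',(SR.T@(F.as_matrix()@M)[:,0]).round(2))
E
python3 plan.py
```

```text
now [-84. -25. 209.] dir [ 0.73  0.   -0.68] wrist [-284.  -25.  395.] xdir [-0.68  0.   -0.73]
A->G 0.00 [-78. -26. 258.] dir [ 0.83  0.01 -0.56] wrist [-305.  -28.  410.] xdir [-0.56 -0.01 -0.83]
A->G 0.12 [-55.  55. 272.] dir [ 0.82  0.24 -0.52] wrist [-278.   -9.  415.] xdir [-0.48 -0.21 -0.85]
A->G 0.25 [-56. 131. 272.] dir [ 0.72  0.43 -0.54] wrist [-253.   12.  419.] xdir [-0.38 -0.4  -0.83]
A->G 0.38 [-75. 188. 258.] dir [ 0.57  0.55 -0.61] wrist [-231.   37.  424.] xdir [-0.26 -0.58 -0.77]
A->G 0.50 [-99. 221. 235.] dir [ 0.41  0.57 -0.71] wrist [-210.   64.  428.] xdir [-0.11 -0.74 -0.66]
A->G 0.62 [-113.  228.  209.] dir [ 0.29  0.49 -0.82] wrist [-193.   94.  433.] xdir [ 0.06 -0.86 -0.5 ]
A->G 0.75 [-107.  218.  190.] dir [ 0.26  0.34 -0.9 ] wrist [-177.  125.  437.] xdir [ 0.23 -0.93 -0.28]
A->G 0.88 [-78. 203. 186.] dir [ 0.32  0.16 -0.93] wrist [-165.  158.  441.] xdir [ 0.38 -0.92 -0.03]
A->G 1.00 [-29. 197. 203.] dir [ 0.46  0.02 -0.89] wrist [-155.  193.  445.] xdir [ 0.47 -0.85  0.23]
```

```bash
python3 - <<'E'
from kin import *
q0=env.state()['joints'];p,r=pose()
for d in([0,-.1,0],[0,-.15,0],[-.03,-.12,0]):
    print(d,ik(p+1000*r@np.array(d),r,q0))
E
sed -i 's/^A=.*/A=np.array([.05,.0,2.45,3.3,.35,-1.68])/' plan.py; python3 plan.py
```

```text
[0, -0.1, 0] (array([ 0.07963022, -0.04334505,  2.40086028,  4.28      ,  0.0876746 ,
       -2.62998094]), np.float64(6.655845526881232e-05))
[0, -0.15, 0] (array([ 0.06547885, -0.15956391,  2.45011776,  4.28      ,  0.06      ,
       -2.64382161]), np.float64(0.024586389683571196))
[-0.03, -0.12, 0] (array([ 0.05829765, -0.08558723,  2.38004476,  4.28      ,  0.06      ,
       -2.64833335]), np.float64(0.019279229426162215))
now [-84. -25. 209.] dir [ 0.73  0.   -0.68] wrist [-284.  -25.  395.] xdir [-0.68  0.   -0.73]
A->G 0.00 [-122.  -27.  301.] dir [ 0.86  0.02 -0.51] wrist [-357.  -32.  440.] xdir [-0.51 -0.   -0.86]
A->G 0.12 [-92.  47. 315.] dir [ 0.85  0.23 -0.48] wrist [-324.  -16.  445.] xdir [-0.44 -0.21 -0.87]
A->G 0.25 [-85. 118. 312.] dir [ 0.76  0.42 -0.5 ] wrist [-292.    5.  449.] xdir [-0.34 -0.41 -0.85]
A->G 0.38 [-94. 176. 295.] dir [ 0.62  0.54 -0.57] wrist [-263.   29.  452.] xdir [-0.22 -0.58 -0.78]
A->G 0.50 [-110.  211.  267.] dir [ 0.46  0.57 -0.68] wrist [-236.   57.  453.] xdir [-0.08 -0.74 -0.67]
A->G 0.62 [-118.  222.  235.] dir [ 0.34  0.5  -0.8 ] wrist [-211.   87.  453.] xdir [ 0.08 -0.86 -0.5 ]
A->G 0.75 [-110.  215.  209.] dir [ 0.29  0.35 -0.89] wrist [-189.  120.  452.] xdir [ 0.24 -0.93 -0.29]
A->G 0.88 [-79. 202. 196.] dir [ 0.33  0.17 -0.93] wrist [-171.  155.  449.] xdir [ 0.38 -0.92 -0.03]
A->G 1.00 [-29. 197. 203.] dir [ 0.46  0.02 -0.89] wrist [-155.  193.  445.] xdir [ 0.47 -0.85  0.23]
```

```bash
cat > wp.py <<'E'
from kin import *
def Raz(lean,az,spin=0):
    T=toolR(np.radians(lean)); n=-T[:,1]
    return Rot.from_euler('z',az).as_matrix()@Rot.from_rotvec(n*spin).as_matrix()@T
WP=[((-120,0,240),47,.4,0),((-140,40,245),44,.8,0),((-140,100,245),38,1.0,0.2),((-130,140,240),32,1.1,.4),((-120,170,230),26,1.1,.6),((-100,190,220),22,.8,.9),((-80,192,200),22,.4,1.3),((-60,192,190),25,0,1.8)]
if __name__=='__main__':
  q=env.state()['joints']; print(q.round(2)); Rp=pose()[1]
  for P,l,a,s in WP:
    R=Raz(l,a,s); q2,c=ik(W(P),R,q); 
    print(P,l,a,s,q2.round(2),'cost%.1e'%c,'rot%.0f'%np.degrees(Rot.from_matrix(Rp.T@R).magnitude()),'maxdq',np.abs(q2-q).max().round(2),'wrist',(SR.T@(W(P)-273*R[:,1]-ST)).round(0)); q=q2; Rp=R
E
python3 wp.py
```

```text
[ 0.05  0.23  2.38  3.36  0.29 -1.72]
(-120, 0, 240) 47 0.4 0 [-0.13  0.1   2.4   1.87  0.38 -0.68] cost1.1e-30 rot23 maxdq 1.49 wrist [-304.  -78.  426.]
(-140, 40, 245) 44 0.8 0 [-0.19  0.11  2.32  1.29  0.63 -0.45] cost9.7e-23 rot23 maxdq 0.58 wrist [-272.  -96.  441.]
(-140, 100, 245) 38 1.0 0.2 [-0.01  0.15  2.2   1.01  0.65 -0.39] cost1.5e-30 rot22 maxdq 0.28 wrist [-231.  -41.  460.]
(-130, 140, 240) 32 1.1 0.4 [ 0.12  0.2   2.09  0.77  0.66 -0.35] cost5.6e-31 rot18 maxdq 0.23 wrist [-196.   11.  472.]
(-120, 170, 230) 26 1.1 0.6 [ 0.23  0.25  2.    0.56  0.66 -0.27] cost2.1e-19 rot13 maxdq 0.21 wrist [-174.   63.  475.]
(-100, 190, 220) 22 0.8 0.9 [0.34 0.29 1.94 0.29 0.58 0.03] cost1.6e-30 rot8 maxdq 0.3 wrist [-171.  117.  473.]
(-80, 192, 200) 22 0.4 1.3 [ 0.41  0.34  1.93 -0.04  0.49  0.35] cost6.5e-29 rot9 maxdq 0.33 wrist [-174.  152.  453.]
(-60, 192, 190) 25 0 1.8 [ 0.49  0.39  1.9  -0.44  0.51  0.64] cost1.3e-24 rot12 maxdq 0.4 wrist [-175.  192.  437.]
```

```bash
cat > to.py <<'E'
from wp import *
for i in sys.argv[1:]:
    P,l,a,s=WP[int(i)-1]; delta(W(P),Raz(l,a,s))
s=env.state(); print(s['t'],s['joints'].round(2),(SR.T@(s['eef_pos']-ST)).round(0),s['ft_force'].round(1))
E
python3 to.py 1
```

```text
slide [ 0.004  -0.0509 -0.0233] dr [-0.2905 -0.273  -0.0011] |mm| 56.16027965654259 deg 22.842565620986676
7.8667 [ 0.05  0.23  2.38  3.36  0.29 -1.72] [-80. -23. 208.] [-0.1  0.1  0.5]
```

Call:
drive_tool:
  steps:
    - {"slide":[0,-0.03,-0.005],"dr":[-0.07,-0.07,0],"fingers":0.075}
    - {"slide":[0.004,-0.05,-0.01],"dr":[-0.14,-0.135,0],"fingers":0.075}
    - {"slide":[0.004,-0.051,-0.023],"dr":[-0.21,-0.2,0],"fingers":0.075}
    - {"slide":[0.004,-0.051,-0.023],"dr":[-0.29,-0.273,0],"fingers":0.075}
    - {"slide":[0.004,-0.051,-0.023],"dr":[-0.29,-0.273,0],"fingers":0.075}

```text
t: 8.28
eef_pos: [471.2, 96.4, 237.4]
tcp_rot: [-1.58, 0.838, -2.955]
ft_force: [0.6, -1.2, 0.1]
opening: 0.793
```

```bash
python3 to.py 1 2
```

```text
slide [ 0.0041 -0.0083 -0.0057] dr [-0.1223 -0.1208 -0.0181] |mm| 10.860141978229004 deg 9.901821820061269
slide [ 0.0075 -0.0192 -0.0492] dr [-0.407  -0.4018 -0.0699] |mm| 53.3715794056136 deg 33.01107439935832
8.2833 [-0.04  0.12  2.41  2.43  0.27 -1.03] [-110.   -4.  237.] [ 0.6 -1.2  0.1]
```

Working as planned; continue to waypoint 2.

Call:
drive_tool:
  steps:
    - {"slide":[0.004,-0.008,-0.006],"dr":[-0.08,-0.08,-0.01],"fingers":0.09}
    - {"slide":[0.004,-0.01,-0.015],"dr":[-0.16,-0.16,-0.025],"fingers":0.09}
    - {"slide":[0.006,-0.015,-0.03],"dr":[-0.24,-0.24,-0.04],"fingers":0.09}
    - {"slide":[0.007,-0.019,-0.045],"dr":[-0.32,-0.32,-0.06],"fingers":0.09}
    - {"slide":[0.0075,-0.019,-0.049],"dr":[-0.407,-0.402,-0.07],"fingers":0.09}

```text
t: 8.7
eef_pos: [442.7, 140.7, 244.6]
tcp_rot: [-1.566, 0.792, -2.543]
ft_force: [0.9, 1.2, 0.2]
opening: 0.942
```

```bash
python3 to.py 3 4
```

```text
slide [-0.0254  0.0249 -0.0486] dr [-0.2624 -0.4734 -0.1021] |mm| 60.20916966312147 deg 31.560534677480803
slide [-0.0441  0.0508 -0.0751] dr [-0.3436 -0.7613 -0.1681] |mm| 100.82062637060275 deg 48.81501250032685
8.7 [-0.12  0.09  2.37  1.52  0.48 -0.49] [-140.   40.  245.] [0.9 1.2 0.2]
```

Call:
drive_tool:
  steps:
    - {"slide":[-0.005,0.005,-0.01],"dr":[-0.05,-0.1,-0.02],"fingers":0.09}
    - {"slide":[-0.01,0.01,-0.02],"dr":[-0.11,-0.2,-0.04],"fingers":0.09}
    - {"slide":[-0.015,0.015,-0.03],"dr":[-0.16,-0.3,-0.06],"fingers":0.09}
    - {"slide":[-0.02,0.02,-0.04],"dr":[-0.22,-0.4,-0.085],"fingers":0.09}
    - {"slide":[-0.0254,0.025,-0.0486],"dr":[-0.262,-0.473,-0.102],"fingers":0.09}

```text
t: 9.12
eef_pos: [447.0, 200.1, 244.9]
tcp_rot: [-1.414, 0.646, -1.923]
ft_force: [0.7, 0.1, 0.1]
opening: 0.942
```

```bash
python3 to.py 4 5 6
```

```text
slide [-0.0299  0.0275 -0.0097] dr [-0.0877 -0.2807 -0.0813] |mm| 41.78673147528391 deg 17.482734233021674
slide [-0.0492  0.0542 -0.0138] dr [-0.1332 -0.4825 -0.1716] |mm| 74.46830546468311 deg 30.318155982201624
slide [-0.0633  0.0791 -0.0048] dr [-0.0622 -0.5203 -0.2906] |mm| 101.42104139107693 deg 34.32761212257694
9.1167 [-0.01  0.15  2.2   1.    0.64 -0.39] [-138.   99.  245.] [0.7 0.1 0.1]
```

Call:
drive_tool:
  steps:
    - {"slide":[-0.015,0.015,-0.004],"dr":[-0.04,-0.11,-0.03],"fingers":0.09}
    - {"slide":[-0.03,0.03,-0.008],"dr":[-0.07,-0.22,-0.08],"fingers":0.09}
    - {"slide":[-0.045,0.05,-0.009],"dr":[-0.08,-0.34,-0.14],"fingers":0.09}
    - {"slide":[-0.055,0.065,-0.007],"dr":[-0.07,-0.44,-0.21],"fingers":0.09}
    - {"slide":[-0.063,0.079,-0.005],"dr":[-0.062,-0.52,-0.29],"fingers":0.09}

```text
t: 9.53
eef_pos: [487.8, 288.7, 220.3]
tcp_rot: [-1.263, 0.244, -1.447]
ft_force: [-0.2, -1.5, -0.1]
opening: 0.946
```

```bash
python3 to.py 7 8
```

```text
slide [0.0052 0.0248 0.0134] dr [ 0.0652 -0.0386 -0.1392] |mm| 28.673472774338308 deg 9.082642482355011
slide [0.0107 0.0393 0.0295] dr [ 0.1137 -0.1693 -0.3   ] |mm| 50.30335269261905 deg 20.784374255863153
9.5333 [0.34 0.29 1.95 0.3  0.57 0.03] [-100.  189.  220.] [-0.2 -1.5 -0.1]
```

Call:
drive_tool:
  steps:
    - {"slide":[0.003,0.01,0.007],"dr":[0.03,-0.02,-0.07],"fingers":0.09}
    - {"slide":[0.005,0.025,0.013],"dr":[0.065,-0.04,-0.14],"fingers":0.09}
    - {"slide":[0.008,0.032,0.022],"dr":[0.09,-0.1,-0.22],"fingers":0.09}
    - {"slide":[0.011,0.039,0.03],"dr":[0.114,-0.17,-0.3],"fingers":0.09}
    - {"slide":[0.011,0.039,0.03],"dr":[0.114,-0.17,-0.3],"fingers":0.09}

```text
t: 9.95
eef_pos: [527.8, 289.2, 189.3]
tcp_rot: [-1.145, -0.099, -1.396]
ft_force: [0.2, -0.1, 0.1]
opening: 0.946
```

```bash
python3 to.py 8; python3 - <<'E'
from h import *
import pickle
m=optics.camera_model('wrist'); pickle.dump(m,open('pics/k1.pkl','wb'))
snap('wrist','k1',s=1.5); print(proj('wrist',np.array([584.2,288.2,74]),m)*1.5)
E
```

```text
slide [-0.0008 -0.0006  0.0006] dr [0.0008 0.0015 0.0025] |mm| 1.1597579807193987 deg 0.17107675801630648
9.95 [ 0.49  0.39  1.9  -0.45  0.51  0.65] [-60. 191. 189.] [ 0.2 -0.1  0.1]
[389.52977113 273.40163308]
```

View pics/k1.png

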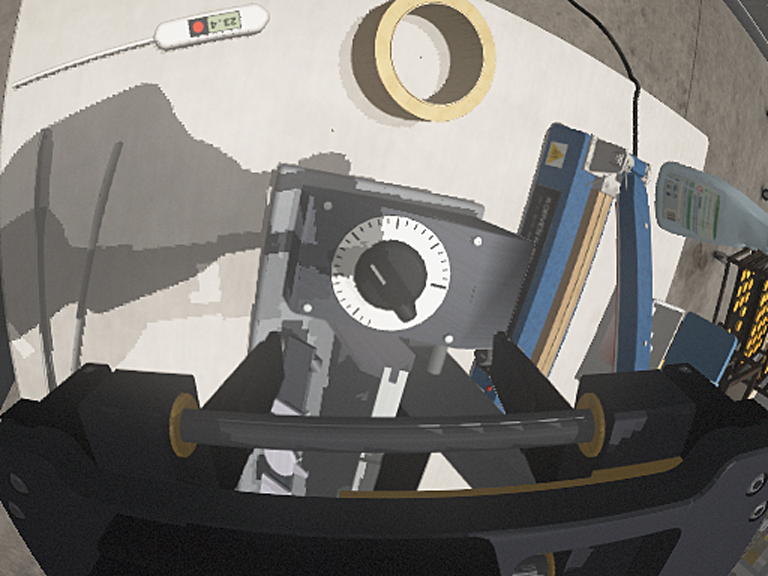

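```bash
python3 - <<'E'
from h import *
im=np.load('pics/k1.npy'); save(im,'k1z',(215,135,310,225),8)
E
```

```text
(no output)
```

View pics/k1z.png

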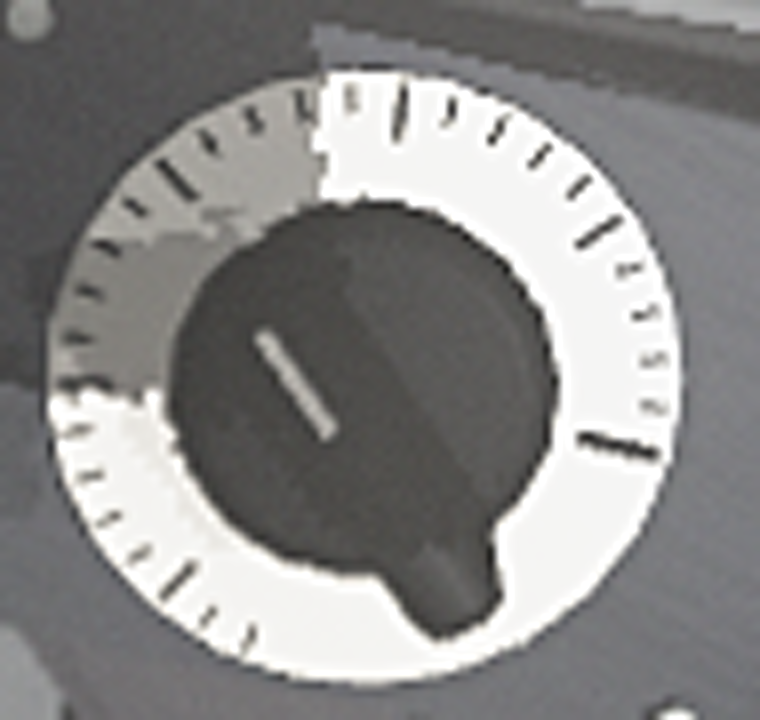

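```bash
cat > kn.py <<'E'
from kin import *
import pickle
m=pickle.load(open('pics/k1.pkl','rb'))
z=lambda u,v:np.array((215+u/8-.44,135+v/8-.44))
ax=SR@np.array([-np.sin(np.radians(25)),0,np.cos(np.radians(25))]); ex=SR@np.array([np.cos(np.radians(25)),0,np.sin(np.radians(25))]); ey=np.cross(ax,ex)
# dial center/zero tick fit: c s.t. dial ellipse center; ring radius rr
def pt(c,r,th,h): return c+h*ax+r*(np.cos(th)*ex+np.sin(th)*ey)
# ring extents in image
def res(p):
    c=p[:3]; a=np.linspace(0,2*np.pi,300)
    X=c+p[3]*(np.cos(a)[:,None]*ex+np.sin(a)[:,None]*ey)
    u=proj('wrist',X,m)
    r=np.r_[u[:,0].min()-z(48,0)[0],u[:,0].max()-z(682,0)[0],u[:,1].min()-z(0,68)[1],u[:,1].max()-z(0,685)[1]]
    zt=lambda u,v:np.array((135+u/4.8-.4,110+v/4.8-.4)); zs=lambda u,v:np.array((110+u/4.4-.4,170+v/4.4-.4))
    return np.r_[r,proj('top',c)-zt(108,328),proj('side',c)-zs(230,472)]
s=least_squares(res,[584,288,74,40]); c=s.x[:3]; print(c.round(1),s.x[3],s.fun.round(1),'stand',(SR.T@(c-ST)).round(1))
np.save('knobc.npy',c)
# angle
def r2(p):
    a=proj('wrist',pt(c,p[1],p[0],42),m)-z(260,335); b=proj('wrist',pt(c,p[2],p[0],42),m)-z(330,435); return np.r_[a,b]
s2=least_squares(r2,[2.3,20,5]); print('theta',s2.x,s2.fun.round(1))
d=least_squares(lambda p:np.r_[proj('wrist',pt(c,p[1],p[0],0),m)-z(620,446)],[0,35]); print('zero tick',d.x)
th=s2.x[0]
print('far end pred',(proj('wrist',pt(c,-23,th,42),m)-[215,135]+.44)*8)
E
python3 kn.py
```

```text
[584.8 287.6  74.2] 41.815017081337835 [-0.2  0.1  0.1 -0.3  0.4  0.1 -0.3 -0.4] stand [ -3.1 191.4  74.2]
theta [ 2.39741014 21.45473721  7.43200762] [-0.   0.   0.1 -0. ]
zero tick [-3.89222437e-03  3.47121650e+01]
far end pred [477.53936414 641.88458329]
```

```bash
python3 - <<'E'
from kin import *
import pickle
m=pickle.load(open('pics/k1.pkl','rb'))
for X in([0,160,116],[0,170,116],[0,150,116],[0,140,116],[0,120,115],[0,150,60]): print(X,(proj('wrist',W(X),m)*1.5).round(0))
im=np.load('pics/k1.npy'); save(im,'k1y',(200,190,350,270),5.2)
E
```

```text
[0, 160, 116] [410. 342.]
[0, 170, 116] [414. 328.]
[0, 150, 116] [406. 356.]
[0, 140, 116] [403. 369.]
[0, 120, 115] [395. 393.]
[0, 150, 60] [373. 320.]
```

View pics/k1y.png

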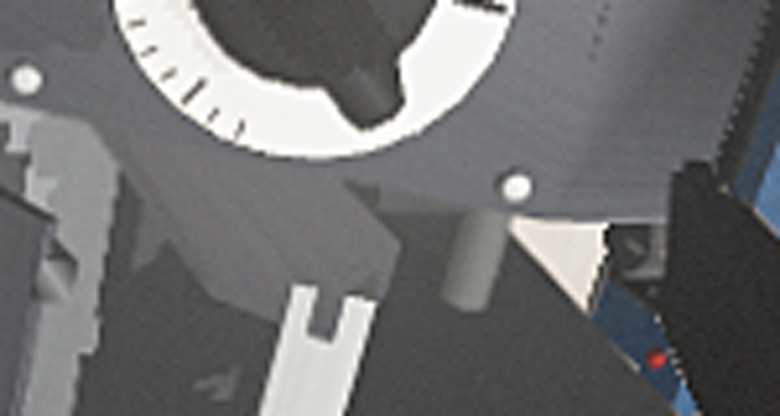

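```bash
cat > kg.py <<'E'
from kin import *
c=np.load('knobc.npy'); ax=SR@np.array([-np.sin(np.radians(25)),0,np.cos(np.radians(25))])
def kp(spin,back):
    R=knobR(spin); return c+30*ax+R@np.array([0,19-back,0]),R
if __name__=='__main__':
  q=env.state()['joints']
  for a in sys.argv[1:]:
    sp,b=map(float,a.split(',')); P,R=kp(sp,b); print(a,P.round(1)); delta(P,R); q,cc=ik(P,R,q); print(q.round(2),'%.0e'%cc)
  s=env.state(); p,r=pose(); 
  o=r.T@(p-(c+30*ax)); print('t',s['t'],s['joints'].round(2),'f',s['ft_force'].round(1),'m',s['moment'].round(2),'mom axis',(ax@s['moment']).round(2),'open',(s['opening']*95.1).round(1),'tcp rel knob(tool)',o.round(1))
  R0=knobR(0); rel=Rot.from_matrix(r@R0.T).as_rotvec(); print('spin',(rel@ax).round(3),'off-axis',np.linalg.norm(rel-(rel@ax)*ax).round(3))
E
python3 kg.py 2.4,50 2.4,5
```

```text
2.4,50 [559.  288.5 129.5]
slide [0.0005 0.0674 0.0036] dr [ 2.200e-03 -6.001e-01  1.000e-04] |mm| 67.54377387016837 deg 34.38370529059612
[ 0.46  0.51  1.89 -0.54  0.4   0.12] 4e-28
2.4,5 [578.  287.8  88.7]
slide [0.0005 0.1124 0.0037] dr [ 2.200e-03 -6.001e-01  1.000e-04] |mm| 112.50796759742781 deg 34.38370529059612
[ 0.44  0.59  1.88 -0.62  0.34  0.2 ] 2e-23Traceback (most recent call last):
  File "kg.py", line 10, in <module>
    o=r.T@(p-(c+30*ax)); print('t',s['t'],s['joints'].round(2),'f',s['ft_force'].round(1),'m',s['moment'].round(2),'mom axis',(ax@s['moment']).round(2),'open',(s['opening']*95.1).round(1),'tcp rel knob(tool)',o.round(1))
                                                                                                                                                               ^^^^^^^^^^^^^^^^^^^^^^^^^
AttributeError: 'float' object has no attribute 'round'
```

```bash
sed -i "s/(s\['opening'\]\*95.1).round(1)/round(s['opening']*95.1,1)/" kg.py
```

Call:
drive_tool:
  steps:
    - {"slide":[0,0.01,0.001],"dr":[0.002,-0.12,0],"fingers":0.026}
    - {"slide":[0,0.03,0.002],"dr":[0.002,-0.24,0],"fingers":0.026}
    - {"slide":[0.0005,0.045,0.003],"dr":[0.002,-0.36,0],"fingers":0.026}
    - {"slide":[0.0005,0.06,0.0036],"dr":[0.002,-0.48,0],"fingers":0.026}
    - {"slide":[0.0005,0.067,0.0036],"dr":[0.002,-0.6,0],"fingers":0.026}

```text
t: 10.42
eef_pos: [558.8, 287.3, 129.7]
tcp_rot: [-1.266, -0.314, -0.824]
ft_force: [0.2, -0.3, -0.2]
opening: 0.651
```

Call:
drive_tool:
  steps:
    - {"slide":[0,0,0],"dr":[0,0,0],"fingers":0.026}
    - {"slide":[0,0,0],"dr":[0,0,0],"fingers":0.026}
    - {"slide":[0,0,0],"dr":[0,0,0],"fingers":0.026}

```text
t: 10.67
eef_pos: [558.5, 287.9, 132.6]
tcp_rot: [-1.26, -0.312, -0.833]
ft_force: [-0.1, -0.6, 0.7]
opening: 0.442
```

```bash
python3 kg.py 2.4,5; python3 - <<'E'
from h import *
snap('wrist','k2',s=1.5)
E
```

```text
2.4,5 [578.  287.8  88.7]
slide [-0.0009  0.048  -0.0003] dr [-0.0034 -0.0094 -0.0021] |mm| 48.01778948926384 deg 0.5831989463146329
[ 0.44  0.59  1.88 -0.62  0.34  0.2 ] 9e-20
t 10.6667 [ 0.46  0.5   1.9  -0.53  0.4   0.13] f [-0.1 -0.6  0.7] m [ 0.01  0.1  -0.02] mom axis -0.02 open 42.0 tcp rel knob(tool) [  1.  -34.    0.2]
spin 2.391 off-axis 0.005
```

View pics/k2.png

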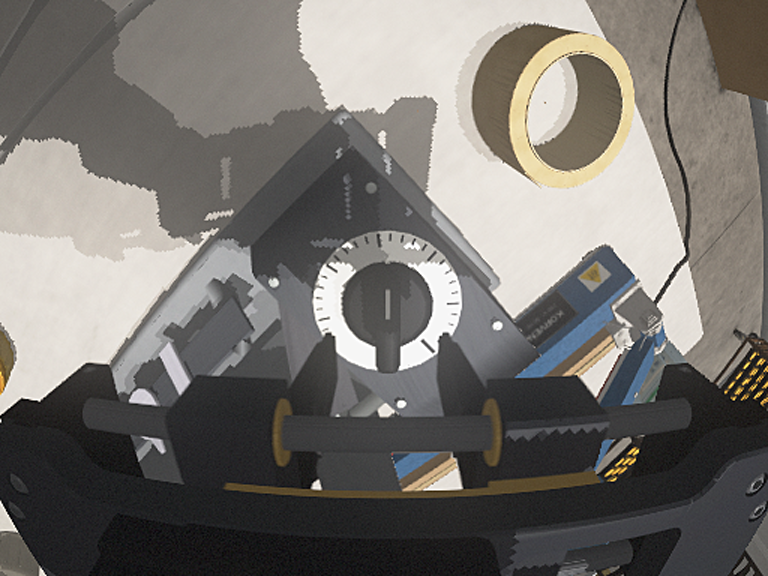

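Call:
drive_tool:
  steps:
    - {"slide":[0,0,0],"dr":[0,0,0],"fingers":0.026}
    - {"slide":[0,0,0],"dr":[0,0,0],"fingers":0.026}
    - {"slide":[-0.001,0.015,0],"dr":[0,0,0],"fingers":0.026}
    - {"slide":[-0.001,0.03,0],"dr":[0,0,0],"fingers":0.026}
    - {"slide":[-0.001,0.038,0],"dr":[0,0,0],"fingers":0.026}

```text
t: 11.13
eef_pos: [574.0, 288.3, 97.4]
tcp_rot: [-1.26, -0.313, -0.83]
ft_force: [-0.3, -0.4, -0.7]
opening: 0.272
```

```bash
python3 kg.py 2.4,5; python3 - <<'E'
from h import *
snap('wrist','k3',(180,130,340,250),4.9)
E
```

```text
2.4,5 [578.  287.8  88.7]
slide [ 0.0002  0.0095 -0.0003] dr [-0.0041 -0.0058 -0.0019] |mm| 9.496168517169059 deg 0.42264571951908
[ 0.44  0.59  1.88 -0.62  0.34  0.2 ] 1e-20
t 11.1333 [ 0.44  0.57  1.9  -0.61  0.34  0.2 ] f [-0.3 -0.4 -0.7] m [-0.    0.12  0.02] mom axis 0.03 open 25.9 tcp rel knob(tool) [-0.2  4.5  0.2]
spin 2.394 off-axis 0.006
```

View pics/k3.png

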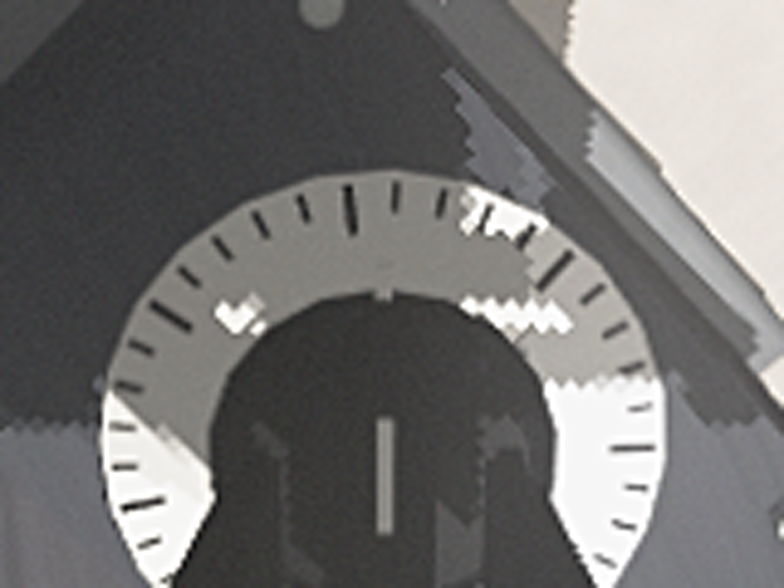

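Aligned. Go in 8 mm more, then close.

Call:
drive_tool:
  steps:
    - {"slide":[0,0.005,0],"dr":[0,0,0],"fingers":0.026}
    - {"slide":[0,0.008,0],"dr":[0,0,0],"fingers":0.026}
    - {"slide":[0,0.008,0],"dr":[0,0,0],"fingers":0.005}
    - {"slide":[0,0.008,0],"dr":[0,0,0],"fingers":0.005}
    - {"slide":[0,0.008,0],"dr":[0,0,0],"fingers":0.005}

```text
t: 11.6
eef_pos: [577.2, 288.3, 91.2]
tcp_rot: [-1.26, -0.314, -0.829]
ft_force: [-2.8, -3.3, 0.5]
opening: 0.126
```

Call:
drive_tool:
  steps:
    - {"slide":[0,0,0],"dr":[0,0,0],"fingers":0.005}
    - {"slide":[0,0,0],"dr":[0,0,0],"fingers":0.005}

```text
t: 11.77
eef_pos: [577.2, 288.2, 91.2]
tcp_rot: [-1.26, -0.314, -0.829]
ft_force: [-2.6, -0.2, 3.0]
opening: 0.123
```

```bash
python3 kg.py 1.5,5
```

```text
1.5,5 [578.  287.8  88.7]
slide [ 0.      0.0026 -0.0005] dr [-0.0035  0.8949 -0.0035] |mm| 2.641073866832309 deg 51.27505292994887
[ 0.44  0.59  1.88 -0.62  0.34  1.1 ] 8e-27
t 11.7667 [ 0.44  0.58  1.9  -0.63  0.33  0.22] f [-2.6 -0.2  3. ] m [-0.11  0.26 -0.12] mom axis -0.06 open 11.7 tcp rel knob(tool) [ 0.  11.4  0.4]
spin 2.395 off-axis 0.006
```

Call:
drive_tool:
  steps:
    - {"slide":[0,0,0],"dr":[0,0.11,0],"fingers":0.005}
    - {"slide":[0,0,0],"dr":[0,0.22,0],"fingers":0.005}
    - {"slide":[0,0,0],"dr":[0,0.33,0],"fingers":0.005}
    - {"slide":[0,0,0],"dr":[0,0.44,0],"fingers":0.005}
    - {"slide":[0,0,0],"dr":[0,0.55,0],"fingers":0.005}

```text
t: 12.18
eef_pos: [576.4, 287.7, 90.9]
tcp_rot: [-1.147, -0.11, -1.359]
ft_force: [-6.5, -2.1, 4.2]
opening: 0.124
```

Call:
drive_tool:
  steps:
    - {"slide":[0,0,0],"dr":[0,0.11,0],"fingers":0.005}
    - {"slide":[0,0,0],"dr":[0,0.22,0],"fingers":0.005}
    - {"slide":[0,0,0],"dr":[0,0.34,0],"fingers":0.005}
    - {"slide":[0,0,0],"dr":[0,0.34,0],"fingers":0.005}

```text
t: 12.52
eef_pos: [575.9, 287.7, 90.6]
tcp_rot: [-1.136, 0.033, -1.67]
ft_force: [-9.6, -1.8, 5.7]
opening: 0.129
```

```bash
python3 kg.py 1.5,5
```

```text
1.5,5 [578.  287.8  88.7]
slide [-0.0003  0.0026  0.0011] dr [ 0.0006 -0.0025 -0.0027] |mm| 2.8323981409893384 deg 0.21411034658716005
[ 0.44  0.59  1.88 -0.62  0.34  1.1 ] 8e-20
t 12.5167 [ 0.44  0.58  1.9  -0.63  0.33  1.11] f [-9.6 -1.8  5.7] m [-0.44  1.33 -0.2 ] mom axis 0.03 open 12.2 tcp rel knob(tool) [ 0.3 11.4 -1.1]
spin 1.497 off-axis 0.003
```

Call:
drive_tool:
  steps:
    - {"slide":[0,0,0],"dr":[0,0,0],"fingers":0.03}
    - {"slide":[0,0,0],"dr":[0,0,0],"fingers":0.03}
    - {"slide":[0,0,0],"dr":[0,0,0],"fingers":0.03}
    - {"slide":[0,-0.02,0],"dr":[0,0,0],"fingers":0.03}
    - {"slide":[0,-0.045,0],"dr":[0,0,0],"fingers":0.03}

```text
t: 12.93
eef_pos: [557.9, 288.3, 130.5]
tcp_rot: [-1.136, 0.031, -1.663]
ft_force: [0.7, 0.9, 0.0]
opening: 0.31
```

Call:
drive_tool:
  steps:
    - {"slide":[0,0,0],"dr":[0,-0.12,0],"fingers":0.03}
    - {"slide":[0,0,0],"dr":[0,-0.24,0],"fingers":0.03}
    - {"slide":[0,0,0],"dr":[0,-0.36,0],"fingers":0.03}
    - {"slide":[0,0,0],"dr":[0,-0.48,0],"fingers":0.03}
    - {"slide":[0,0,0],"dr":[0,-0.6,0],"fingers":0.03}

```text
t: 13.35
eef_pos: [558.4, 288.8, 131.8]
tcp_rot: [-1.186, -0.216, -1.106]
ft_force: [0.6, 0.2, 0.4]
opening: 0.313
```

```bash
python3 kg.py 1.5,5
```

```text
1.5,5 [578.  287.8  88.7]
slide [ 0.0002  0.0473 -0.0007] dr [-0.0032  0.611  -0.0041] |mm| 47.3249395784987 deg 35.00834997147935
[ 0.44  0.59  1.88 -0.62  0.34  1.1 ] 2e-30
t 13.35 [ 0.46  0.5   1.9  -0.54  0.39  0.41] f [0.6 0.2 0.4] m [0.01 0.12 0.04] mom axis 0.04 open 29.8 tcp rel knob(tool) [ -0.1 -33.3   0.6]
spin 2.111 off-axis 0.006
```

Call:
drive_tool:
  steps:
    - {"slide":[0,0,0],"dr":[0,-0.12,0],"fingers":0.03}
    - {"slide":[0,0,0],"dr":[0,-0.24,0],"fingers":0.03}
    - {"slide":[0,0,0],"dr":[0,-0.36,0],"fingers":0.03}
    - {"slide":[0,0,0],"dr":[0,-0.48,0],"fingers":0.03}
    - {"slide":[0,0,0],"dr":[0,-0.6,0],"fingers":0.03}

```text
t: 13.77
eef_pos: [558.4, 288.8, 131.7]
tcp_rot: [-1.374, -0.394, -0.503]
ft_force: [0.3, 0.7, 0.4]
opening: 0.317
```

Call:
drive_tool:
  steps:
    - {"slide":[0,0,0],"dr":[0,-0.12,0],"fingers":0.03}
    - {"slide":[0,0,0],"dr":[0,-0.24,0],"fingers":0.03}
    - {"slide":[0,0,0],"dr":[0,-0.36,0],"fingers":0.03}
    - {"slide":[0,0,0],"dr":[0,-0.48,0],"fingers":0.03}
    - {"slide":[0,0,0],"dr":[0,-0.6,0],"fingers":0.03}

```text
t: 14.18
eef_pos: [558.4, 288.8, 131.7]
tcp_rot: [-1.645, -0.432, 0.153]
ft_force: [0.8, -0.0, 0.2]
opening: 0.317
```

Call:
drive_tool:
  steps:
    - {"slide":[0,0,0],"dr":[0,-0.12,0],"fingers":0.03}
    - {"slide":[0,0,0],"dr":[0,-0.24,0],"fingers":0.03}
    - {"slide":[0,0,0],"dr":[0,-0.36,0],"fingers":0.03}
    - {"slide":[0,0,0],"dr":[0,-0.48,0],"fingers":0.03}
    - {"slide":[0,0,0],"dr":[0,-0.6,0],"fingers":0.03}

```text
t: 14.6
eef_pos: [558.4, 288.8, 131.7]
tcp_rot: [-1.883, -0.313, 0.786]
ft_force: [-0.2, 0.0, -0.2]
opening: 0.318
```

Call:
drive_tool:
  steps:
    - {"slide":[0,0,0],"dr":[0,-0.12,0],"fingers":0.03}
    - {"slide":[0,0,0],"dr":[0,-0.24,0],"fingers":0.03}
    - {"slide":[0,0,0],"dr":[0,-0.36,0],"fingers":0.03}
    - {"slide":[0,0,0],"dr":[0,-0.48,0],"fingers":0.03}
    - {"slide":[0,0,0],"dr":[0,-0.6,0],"fingers":0.03}

```text
t: 15.02
eef_pos: [558.4, 288.8, 131.7]
tcp_rot: [-2.001, -0.089, 1.356]
ft_force: [0.1, -0.2, 0.7]
opening: 0.315
```

```bash
python3 kg.py -1.64,5
```

```text
-1.64,5 [578.  287.8  88.7]
slide [-0.0006  0.0472  0.0004] dr [ 0.0014 -0.1321  0.0049] |mm| 47.23511497262232 deg 7.577077842296967
[ 0.44  0.59  1.88 -0.62  0.34 -2.04] 1e-29
t 15.0167 [ 0.46  0.5   1.9  -0.54  0.39 -1.99] f [ 0.1 -0.2  0.7] m [ 0.17  0.17 -0.02] mom axis -0.09 open 30.0 tcp rel knob(tool) [  0.5 -33.2  -0.3]
spin -1.772 off-axis 0.006
```

Call:
drive_tool:
  steps:
    - {"slide":[0,0,0.002],"dr":[0.001,-0.1,0.005],"fingers":0.03}
    - {"slide":[-0.0005,0.01,0.002],"dr":[0.001,-0.132,0.005],"fingers":0.03}
    - {"slide":[-0.0005,0.03,0.002],"dr":[0.001,-0.132,0.005],"fingers":0.03}
    - {"slide":[-0.0005,0.04,0.002],"dr":[0.001,-0.132,0.005],"fingers":0.03}
    - {"slide":[-0.0005,0.045,0.002],"dr":[0.001,-0.132,0.005],"fingers":0.03}

```text
t: 15.43
eef_pos: [575.6, 287.8, 88.0]
tcp_rot: [-2.004, -0.031, 1.466]
ft_force: [-0.5, -0.5, 0.5]
opening: 0.316
```

Call:
drive_tool:
  steps:
    - {"slide":[0,0,0],"dr":[0,0,0],"fingers":0.005}
    - {"slide":[0,0,0],"dr":[0,0,0],"fingers":0.005}
    - {"slide":[0,0,0],"dr":[0,0,0],"fingers":0.005}
    - {"slide":[0,0,0],"dr":[0,0,0],"fingers":0.005}

```text
t: 15.77
eef_pos: [575.7, 288.3, 90.7]
tcp_rot: [-2.007, -0.032, 1.468]
ft_force: [2.0, 0.5, -1.6]
opening: 0.13
```

```bash
python3 kg.py -3.14,5
```

```text
-3.14,5 [578.  287.8  88.7]
slide [-0.0003  0.0028 -0.0013] dr [8.0000e-04 1.4935e+00 8.0000e-04] |mm| 3.064335800709935 deg 85.57097991788073
[ 0.44  0.59  1.88 -0.62  0.34 -0.54] 1e-20
t 15.7667 [ 0.44  0.58  1.9  -0.64  0.33 -2.01] f [ 2.   0.5 -1.6] m [ 0.19  0.08 -0.02] mom axis -0.1 open 12.4 tcp rel knob(tool) [ 0.3 11.2  1.3]
spin -1.647 off-axis 0.001
```

Call:
drive_tool:
  steps:
    - {"slide":[0,0,0],"dr":[0,0.11,0],"fingers":0.005}
    - {"slide":[0,0,0],"dr":[0,0.22,0],"fingers":0.005}
    - {"slide":[0,0,0],"dr":[0,0.33,0],"fingers":0.005}
    - {"slide":[0,0,0],"dr":[0,0.44,0],"fingers":0.005}
    - {"slide":[0,0,0],"dr":[0,0.55,0],"fingers":0.005}

```text
t: 16.18
eef_pos: [575.2, 288.6, 90.4]
tcp_rot: [-1.931, -0.252, 0.952]
ft_force: [-1.5, 2.2, -2.0]
opening: 0.125
```

Call:
drive_tool:
  steps:
    - {"slide":[0,0,0],"dr":[0,0.11,0],"fingers":0.005}
    - {"slide":[0,0,0],"dr":[0,0.22,0],"fingers":0.005}
    - {"slide":[0,0,0],"dr":[0,0.33,0],"fingers":0.005}
    - {"slide":[0,0,0],"dr":[0,0.44,0],"fingers":0.005}
    - {"slide":[0,0,0],"dr":[0,0.55,0],"fingers":0.005}

```text
t: 16.6
eef_pos: [574.9, 289.1, 90.3]
tcp_rot: [-1.746, -0.402, 0.392]
ft_force: [-3.8, 6.6, -2.5]
opening: 0.126
```

Call:
drive_tool:
  steps:
    - {"slide":[0,0,0],"dr":[0,0.1,0],"fingers":0.005}
    - {"slide":[0,0,0],"dr":[0,0.18,0],"fingers":0.005}
    - {"slide":[0,0,0],"dr":[0,0.24,0],"fingers":0.005}
    - {"slide":[0,0,0],"dr":[0,0.24,0],"fingers":0.005}

```text
t: 16.93
eef_pos: [574.8, 289.3, 90.2]
tcp_rot: [-1.64, -0.431, 0.133]
ft_force: [-3.6, 7.0, -2.2]
opening: 0.127
```

```bash
python3 kg.py -3.14,5
```

```text
-3.14,5 [578.  287.8  88.7]
slide [ 0.0021  0.0027 -0.0017] dr [-0.0014  0.1502  0.0004] |mm| 3.8327114043394293 deg 8.608302846534194
[ 0.44  0.59  1.88 -0.62  0.34 -0.54] 6e-25
t 16.9333 [ 0.45  0.58  1.9  -0.64  0.33 -0.67] f [-3.6  7.  -2.2] m [1.35 0.93 0.46] mom axis -0.14 open 12.0 tcp rel knob(tool) [-2.1 11.3  1.7]
spin -2.99 off-axis 0.002
```

Remaining ≈0.15 rad nominal. Small steps.

Call:
drive_tool:
  steps:
    - {"slide":[0,0,0],"dr":[0,0.04,0],"fingers":0.005}
    - {"slide":[0,0,0],"dr":[0,0.08,0],"fingers":0.005}
    - {"slide":[0,0,0],"dr":[0,0.12,0],"fingers":0.005}
    - {"slide":[0,0,0],"dr":[0,0.12,0],"fingers":0.005}

```text
t: 17.27
eef_pos: [574.8, 289.5, 90.3]
tcp_rot: [-1.585, -0.437, 0.003]
ft_force: [-3.9, 7.0, -2.4]
opening: 0.126
```

```bash
python3 kg.py -3.14,5|tail -2
```

```text
t 17.2667 [ 0.45  0.58  1.9  -0.64  0.33 -0.55] f [-3.9  7.  -2.4] m [1.41 0.97 0.55] mom axis -0.08 open 12.0 tcp rel knob(tool) [-2.3 11.3  1.6]
spin -3.108 off-axis 0.003
```

Call:
drive_tool:
  steps:
    - {"slide":[0,0,0],"dr":[0,0.02,0],"fingers":0.005}
    - {"slide":[0,0,0],"dr":[0,0.04,0],"fingers":0.005}
    - {"slide":[0,0,0],"dr":[0,0.04,0],"fingers":0.005}

```text
t: 17.52
eef_pos: [574.8, 289.5, 90.2]
tcp_rot: [-1.567, -0.437, -0.04]
ft_force: [-4.0, 8.7, -2.3]
opening: 0.132
```

```bash
python3 kg.py -3.14,5|tail -2
```

```text
t 17.5167 [ 0.45  0.58  1.9  -0.64  0.33 -0.51] f [-4.   8.7 -2.3] m [1.43 0.97 0.71] mom axis 0.05 open 12.5 tcp rel knob(tool) [-2.3 11.3  1.5]
spin 3.137 off-axis 0.003
```

Call:
drive_tool:
  steps:
    - {"slide":[0,0,0],"dr":[0,0.02,0],"fingers":0.005}
    - {"slide":[0,0,0],"dr":[0,0.04,0],"fingers":0.005}
    - {"slide":[0,0,0],"dr":[0,0.04,0],"fingers":0.005}

```text
t: 17.77
eef_pos: [574.8, 289.5, 90.3]
tcp_rot: [-1.549, -0.436, -0.082]
ft_force: [-3.1, 8.4, -3.0]
opening: 0.128
```

```bash
python3 kg.py -3.14,5|tail -2
```

```text
t 17.7667 [ 0.45  0.58  1.9  -0.64  0.33 -0.47] f [-3.1  8.4 -3. ] m [1.06 0.8  1.23] mom axis 0.68 open 12.2 tcp rel knob(tool) [-2.4 11.3  1.4]
spin 3.098 off-axis 0.003
```

Call:
drive_tool:
  steps:
    - {"slide":[0,0,0],"dr":[0,0.02,0],"fingers":0.005}
    - {"slide":[0,0,0],"dr":[0,0.02,0],"fingers":0.005}

```text
t: 17.93
eef_pos: [574.7, 289.5, 90.2]
tcp_rot: [-1.54, -0.436, -0.104]
ft_force: [-4.4, 7.4, -2.3]
opening: 0.13
```

```bash
python3 kg.py -3.14,5|tail -2
```

```text
t 17.9333 [ 0.45  0.58  1.9  -0.64  0.33 -0.45] f [-4.4  7.4 -2.3] m [1.04 0.96 1.23] mom axis 0.69 open 12.3 tcp rel knob(tool) [-2.5 11.2  1.4]
spin 3.078 off-axis 0.002
```

Call:
drive_tool:
  steps:
    - {"slide":[0,0,0],"dr":[0,0,0],"fingers":0.022}
    - {"slide":[0,0,0],"dr":[0,0,0],"fingers":0.022}
    - {"slide":[0,0,0],"dr":[0,0,0],"fingers":0.022}
    - {"slide":[0,-0.015,0],"dr":[0,0,0],"fingers":0.022}
    - {"slide":[0,-0.04,0],"dr":[0,0,0],"fingers":0.022}

```text
t: 18.35
eef_pos: [558.2, 288.1, 124.8]
tcp_rot: [-1.543, -0.433, -0.106]
ft_force: [0.5, -0.8, 1.2]
opening: 0.229
```

Call:
drive_tool:
  steps:
    - {"slide":[0,-0.03,0],"dr":[0,0,0],"fingers":0.022}
    - {"slide":[0,-0.06,0],"dr":[0,0,0],"fingers":0.022}
    - {"slide":[0,-0.06,0],"dr":[0,0,0],"fingers":0.022}

```text
t: 18.6
eef_pos: [533.0, 290.4, 185.7]
tcp_rot: [-1.537, -0.44, -0.107]
ft_force: [0.4, -0.0, 0.7]
opening: 0.227
```

```bash
python3 kg.py -3.14,5|tail -2; python3 - <<'E'
from h import *
import pickle
m=optics.camera_model('wrist'); pickle.dump(m,open('pics/k4.pkl','wb'))
snap('wrist','k4',s=1.5)
im=np.load('pics/k4.npy'); u=proj('wrist',np.load('knobc.npy'),m).astype(int); print(u)
save(im,'k4z',(u[0]-50,u[1]-50,u[0]+50,u[1]+50),7)
snap('side','s4',(110,170,290,330),4.4)
E
```

```text
t 18.6 [ 0.48  0.4   1.9  -0.46  0.49 -0.62] f [ 0.4 -0.   0.7] m [0.12 0.07 0.01] mom axis -0.04 open 21.6 tcp rel knob(tool) [  0.5 -93.    1.3]
spin 3.076 off-axis 0.009
[256 183]
```

View pics/k4.png

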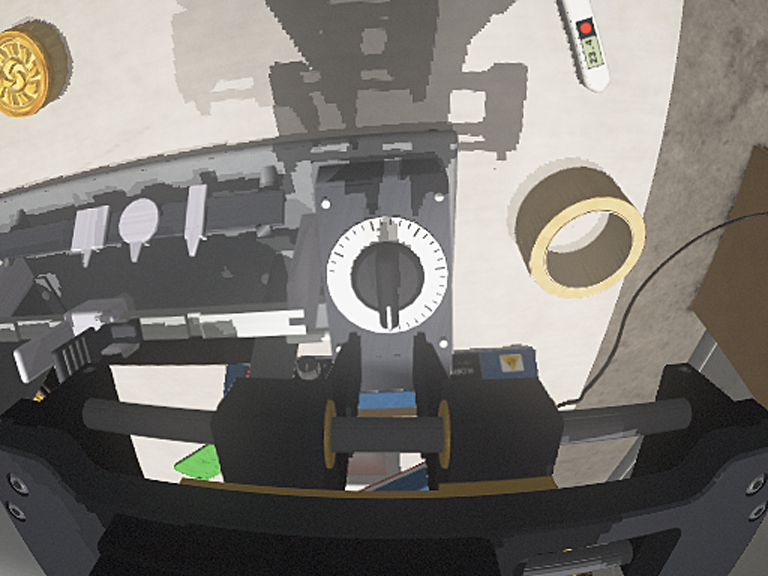

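View pics/k4z.png

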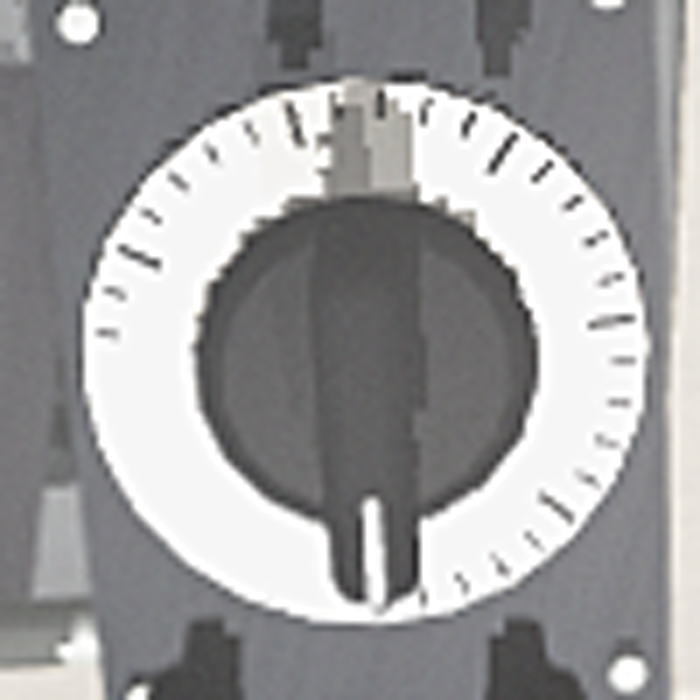

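View pics/s4.png

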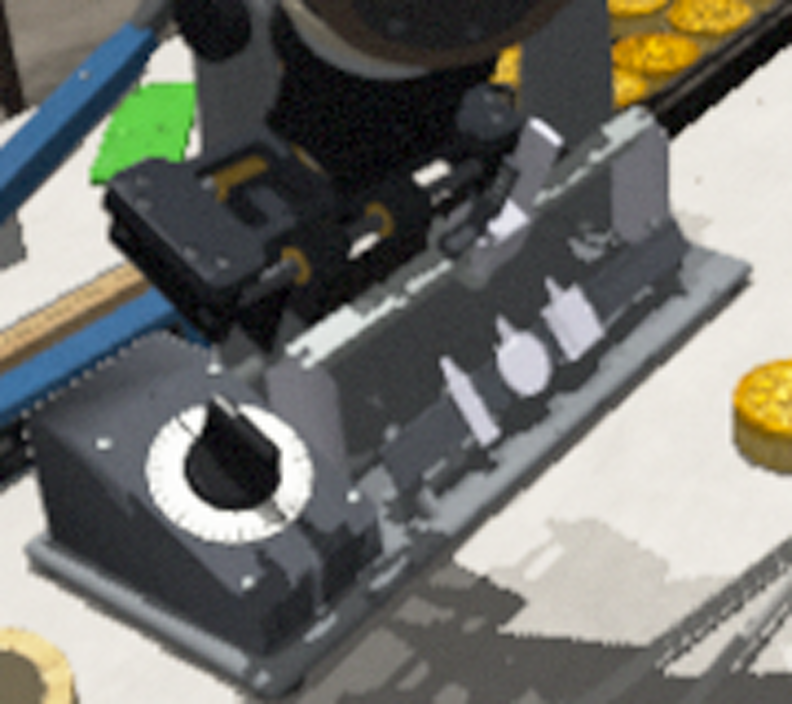

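```bash
python3 - <<'E'
from kg import *
import pickle
m=pickle.load(open('pics/k4.pkl','rb'))
ex=SR@np.array([np.cos(np.radians(25)),0,np.sin(np.radians(25))]); ey=np.cross(ax,ex)
z=lambda u,v:np.array((206+u/7-.43,133+v/7-.43))
# fit: centre offset free in x,y plane via ring? use dial ring extents for centre
a=np.linspace(0,2*np.pi,300)
def ring(p):
    u=proj('wrist',c+p[0]*ex+p[1]*ey+p[2]*(np.cos(a)[:,None]*ex+np.sin(a)[:,None]*ey),m)
    return np.r_[u[:,0].min()-z(82,0)[0],u[:,0].max()-z(648,0)[0],u[:,1].min()-z(0,80)[1],u[:,1].max()-z(0,625)[1]]
s=least_squares(ring,[0,0,41.8]);print(s.x,s.fun.round(2)); cc=c+s.x[0]*ex+s.x[1]*ey
f=lambda p:np.r_[proj('wrist',cc+42*ax+p[1]*(np.cos(p[0])*ex+np.sin(p[0])*ey),m)-z(371,500),proj('wrist',cc+42*ax+p[2]*(np.cos(p[0])*ex+np.sin(p[0])*ey),m)-z(376,608)]
for h in(42,):
    r=least_squares(f,[0,8,21]);print('theta',r.x,r.fun.round(2))
# line direction only
g=lambda p:np.r_[proj('wrist',cc+42*ax+p[3]*ey+p[1]*(np.cos(p[0])*ex+np.sin(p[0])*ey),m)-z(371,500),proj('wrist',cc+42*ax+p[3]*ey+p[2]*(np.cos(p[0])*ex+np.sin(p[0])*ey),m)-z(376,608)]
r=least_squares(g,[0,8,21,0]);print('theta dir',r.x)
for th,l in((0,'zero'),):
  print([( (proj('wrist',cc+r_*ex,m)-[206,133]+.43)*7).round(0) for r_ in(0,35)])
E
```

```text
[ 1.00083592  1.16043787 41.77465145] [-0.02  0.02  0.02 -0.02]
theta [9.43786697e-05 6.30368293e+00 2.13580099e+01] [-0.27  0.02  0.08 -0.01]
theta dir [-2.07185907e-02  6.30338303e+00  2.13631874e+01  3.71053280e-01]
[array([365., 363.]), array([380., 584.])]
```

```bash
python3 - <<'E'
from h import *
print(env.state()['ft_force'],env.state()['t']); print(env.job_done())
E
```

```text
[-0.07258113  0.22446268  0.58710248] 18.7
the job is handed in; nothing more can be done
None
```

I handed the job in at 18.7 s of the 70 s allowed, with the guide latched at the round tag and the knob back at zero. The hand-in gave no verdict, so what follows rests on my own checks.

- **Edge guide:** I squeezed the latch, slid the guide about 105 mm left and let go just short of the notch. I then pushed slowly on the fixed tab until the tooth dropped.
    - The push force fell from about 8 N to 0 as it dropped, and the guide then stayed blocked at 27 N.
    - The tabs measured about 45 mm apart, which means the latch is fully down.
    - The tooth measured about 1 mm from the round tag; 5 mm is allowed.
- **Counter knob:** I turned it clockwise in two grasps until it hit the stop, where the moment about its axis jumped from 0.05 to 0.68 Nm. After I let go, the pointer covered the zero mark and measured 0.00 ± 0.02 rad.
- **Bystanders:** I kept clear of the film roll and the cake press throughout and felt no unexpected contact force. The cake looks unmoved in the side camera. I didn't check the press in a final picture.
- **At the end:** the gripper was about 90 mm clear of the knob, with no contact force beyond noise (under 1 N).

**Where the checks disagreed:**
- **Stand position:** my first estimate was about 16 mm off in x and 20 mm off in y, because the base isn't centred on its origin. I corrected it against the roll and the tags before moving.
- **Tooth position:** the last wrist picture put it at y 16 rather than 13 mm. The same picture put the tag about 2 mm off in the same direction, so I used the tooth's distance from the tag.
- **Knob stop:** over the last 0.02 rad of turn the moment didn't rise further, so the pads probably slipped slightly against the stop.

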